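Swing the pump plate home and wedge it fast

ROBOT

A 6-joint arm with a two-finger parallel gripper is mounted at the origin on the work surface. World frame = base frame: x ahead of the robot, y to its left, z up, the work surface at z = 0. Lengths are in m, angles in degrees, forces in N, time in s.
With the tool pointing down it reaches from about 0.35 to 0.875 m from the base axis. Payload 4.2 kg.
Tool frame: the origin (TCP) lies midway between the tips of the shut fingers; the grasp point (between the pads) lies 19 mm behind it (r.pinch_z is the distance from the TCP to the grasp point, in m); z points along the fingers, y is the line along which they close (so a half turn about z gives the same grasp; the last joint's range is limited). The gripper opens to 87 mm and grips with 3 to 60 N. Pads are 19 mm wide; open, the fingers measure 117 mm over their backs; the gripper's body (75 mm by 190 mm) begins 51 mm behind the grasp point.
Start: joints at [-58.98, 22.042, 0.453, 0, -68.411, -14.817], TCP at [0.174, -0.6, 0.188] pointing down, gripper open.
Joint ranges: [-179.83, 179.83], [-69.29, 118.12], [-61.27, 80.66], [-181.25, 117.63], [-171.15, -9.14], [-177.46, 177.46]. Speed limits (degrees/s): [159.86, 159.86, 180, 180, 180, 180].

INTERFACE

Orientations are given as a 3x3 rotation matrix whose columns are the frame's x, y, z axes.
In Python, from station import r, imaging, models gives the robot as it stands. The module is installed in compiled form; this text tells all that it offers.
- The arm moves only by the tool apply_moves, never from a script. Its argument "moves" is a list of rows, each a list of 2 entries, a list of its own where there are three numbers: the shift along the tool's x, y, z in m, then the turn about the tool's z in degrees. A call has 1 to 5 rows; each row shifts and turns the commanded pose from where the row before left it, along the tool's axes as they then stand; what a row does not reach is not made up. A row lasts 1/12 s, in which the tool goes at most 41.7 mm and 7.16 degrees, less where a joint would pass 70% of its speed; a pose out of reach is approached as far as the arm can. A call is refused whole if a number of a shift passes 0.0417 or a number of a turn 7.16, either way. A call with a gripper value outside its range is refused whole. "hand" is the finger opening in m, from 0 to 0.087, set as the call begins (left out, the last holds). The fingers move at their own pace and stop on an object; the grip force is fixed at half the most. Time passes only in rows, so rows that do not move let the fingers close. It gives the time, the measured TCP pose, the force, the opening and the grip force at its end, in the units of the state.
- r.sense(): the state, without advancing time (a new reading comes with each control period).
- imaging.capture(name): name is "scene" or "top" or "wrist"; returns a dict with "frame" (400x640x3 uint8, blue, green, red), "intrinsics" (3x3 intrinsics, pixels), "dist" ([k1, k2, p1, p2, k3] as OpenCV has them; the pictures are not rectified), "eye" and "orientation" of the camera in the world. Camera axes: x right, y down, z forward; pixel columns grow to the right and rows downward; lengths in m; the calibration is good to about 2 mm. A picture is of the moment at which its call begins. There is no depth.
- r.finish_job(): hands the job in; it is judged then, once.
Trained networks look in a picture, given as the dict that the camera call returned (one of the last four; its "shot" number tells which), for a name from the list of things; names that differ only in an ending like _2 or _b are one class to them, and where a whole thing is asked for, a point or a joint stands for the part that bears it (a point fixed in the world has none). Each returns a list of dicts, best first, with "confidence" (0 to 1); they miss things now and then, are a little off and sometimes report something else, mostly with a low value. They report only what shows in the picture. A call takes as long as a camera call. They do not tell look-alikes from the thing itself.
- models.cut_out(picture, target): "region" (400x640 bool, what is visible of it) and "extent" ([left, top, width, height] as shares, 0 to 1, of the picture: columns of its width, rows of its height, round what is visible of it).
- models.place_of(picture, target): "at" ([column, row] as shares, 0 to 1, of the picture: columns of its width, rows of its height: a listed point, or the origin of a listed thing).
The state is a dict: "time_s": time; "joints": joint angles; "joint_velocities": joint speeds; "effort": joint torques, N m; "tcp_pos": TCP position; "ee_rot": TCP orientation; "wrist_force": force on the tool from outside, world axes, zero at the start; "moment": the same for the moment, N m; "gripper_width": opening from 0.0 (shut) to 1.0 (fully open); "gripper_force": force on a finger pad.
Only numpy, scipy, OpenCV 4.12 (cv2) and the standard library are available. Lean on these libraries where they do the work, as an engineer would, in place of code of your own. Each camera call takes 0.05 s, during which the arm holds its last target. There are 200 camera calls.

TASK

Push the swivel plate near its free corner so that it turns about its pivot, with the pump on it, until it bears on the end of the stop screw; lean on it there for about a second with a light, steady hand (about 12 N, never more than 20 N) so that it is truly seated. Then push the wedge bolt by its knob into the plate's notch with the same light, steady hand until it wedges and the plate is clamped against the stop without play, and take the hand away. Do not touch the pump itself, and leave the dish, wrench and screwdriver where they are.

Things in the scene. Friction and masses are not known exactly. Their poses are not given: they have to be found in the camera images.
- jig: Fixed dark steel base plate of a swivel jig, 260 (x) by 340 (y) by 14 mm thick, lying on the cart top, turned about z by up to 0.2 rad. Origin: centre of its underside. In its frame the pivot is at x +50, y +115 mm, the stop block at x +115, y -5 mm; the bolt runs along x +53 mm between side rails 24 mm high and under a bridge 34 mm high at y -54 to -68 mm (heights above the cart).
- plate: Loose aluminium swivel plate, 80 x 175 x 12 mm, held by the pivot stud, sliding flat on the lightly oiled jig (1 to 2 N of drag; more if pressed down). Origin: pivot hole centre, underside. Own frame: x -40 to +40, y +25 to -150 mm; end notch at y -150, x -12.5 to +4.5, 44 mm deep. Seated: axes within 0.035 rad of the jig's, +x side on the stop screw. Starts 0.45 to 0.8 rad clockwise of the jig.
- push_corner (a point): Point on the plate's -x long side, near the free corner, half way up the edge (plate frame x -40, y -118, z +6 mm): a good place to push, in the plate's +x direction, about the pivot.
- pump: Brass pump body screwed to the swivel plate, 60 mm flange, 42 mm high, its top 68 mm above the cart, with a copper port on its +x side reaching 34 mm from its centre; not to be touched. Origin: centre of its underside, 60 mm from the pivot along the plate's -y.
- stop: Fixed dark stop block on the jig, 22 (x) x 30 x 22 mm high. Origin: its foot centre, 14 mm above the cart; axes as the jig's. A locked steel screw, 12 mm diameter, 9 mm above the jig's top, sticks out of its -x side by 14 mm give or take 4 mm (set differently each time, not measured: feel for it). Rigid; the seated plate's +x side touches its end.
- dish: Loose round steel parts dish, 110 mm wide, 28 mm high. Origin: underside centre. Leave alone.
- wrench: Loose steel wrench lying on the cart, left of the jig. Leave alone.
- driver: Loose screwdriver with a red handle lying on the cart, right of the jig. Leave alone.
- pivot (a point): Axis of the fixed pivot stud on the jig's top, 14 mm above the cart. The stud is 12 mm in the plate's 13 mm hole; above the plate it has a 28 mm washer and an 18 mm screw head, whose top is 39 mm above the cart.
- bolt: Steel wedge bolt sliding along the jig's +y, 8 mm thick. Origin: its tip's centre. Its -x side is straight, its +x side widens 0.35 mm per mm over 36 mm, so it wedges on the notch's +x wall and drives the plate onto the stop. Tip at jig y -48 to -43 mm at the start, +4 mm at most; wedges on a seated plate with the tip at about -32 to +2 mm. About 3 N of friction; stays where left.
- knob (a point): Centre of the top of the bolt's upright round steel knob, 16 mm diameter, 83 mm behind the bolt's tip and 3 mm to +x of it, top 60 mm above the cart. Push it towards the jig's +y, touching it 35 to 60 mm above the cart.
Mind the look-alikes: they are no part of the job. There is more than one size of the plate; the one meant has the size given above.

How it is judged (in metres and radians):
On the way, in this order (a step that is already met when the one before it is completed fails the run):
1. the plate bears on the stop screw with 4 N or more for 0.4 s, the bolt still drawn back (contact force between plate and stop above 4 N and angle between the y axis of plate and the y axis of jig, either way round below 0.05 rad and y of bolt in the frame of jig below -0.038 m), for 0.4 s.
2. the bolt is in the notch and wedged, the plate clamped between bolt and stop (contact force between plate and stop above 1 N and contact force between plate and bolt above 1 N and y of bolt in the frame of jig above -0.036 m and angle between the y axis of plate and the y axis of jig, either way round below 0.05 rad), for 0.3 s.
At the end, for the whole second after the job is handed in: the bolt's tip is in the notch and the plate is clamped without play: bolt and stop screw each bear on it with at least 1 N; the plate lies flat and at rest, within 0.05 rad of the jig's axes (all of step 2 and linear speed of plate below 0.01 m/s and z of plate in the frame of jig below 0.017 m); the robot touches nothing.
It fails at once if the fingers press on the plate with more than 20 N (contact force between the fingers and plate above 20 N).
It fails at once if the plate is driven on the stop with more than 20 N (contact force between plate and stop above 20 N).
It fails at once if the bolt is pushed with more than 20 N (contact force between the fingers and bolt above 20 N).
It fails at once if the pump is touched (contact force between any of the arm, the fingers and pump above 1 N).
It fails at once if a bystander is moved more than 15 mm (distance of any of dish, wrench, driver from where it was at the start of the episode above 0.015 m).
It also fails if it takes over 72 s, if anything falls off the work surface, if the arm or the gripper's body presses on something with over 40 N, if the wrist force passes 120 N, or if a joint passes its speed limit or range.

## Working session

There is one attempt and no reset: what is moved stays moved. The work goes in short steps, Python scripts to look and compute and a tool call to move; the robot and the scene stay as the last step left them, time stands still between calls to the robot, and variables do not carry over. Pictures are saved under pics/ and viewed, at most 10 in all, crops included, and the job is handed in when it is done.

Besides the shell and the picture viewer there is one more tool, called after "Call:" as a command line: name --argument value ..., lists and objects as JSON in quotes. apply_moves: Moves the arm, as the interface text tells. Its arguments: {"type":"object","properties":{"moves":{"type":"array"},"hand":{"type":"number"}},"required":["moves"]}

```bash
mkdir -p pics; cat > h.py <<'E'
import numpy as np, cv2
from station import r, imaging, models
def ray(p,uv):
    q=cv2.undistortPoints(np.array([[uv]],float),np.array(p["intrinsics"]),np.array(p["dist"]))[0,0]
    d=np.array(p["orientation"])@np.array([q[0],q[1],1.]); return np.array(p["eye"]),d
def at_z(p,uv,z):
    e,d=ray(p,uv); return e+d*(z-e[2])/d[2]
def proj(p,X):
    R=np.array(p["orientation"]); t=-R.T@np.array(p["eye"])
    return cv2.projectPoints(np.array(X,float).reshape(-1,3),cv2.Rodrigues(R.T)[0],t,np.array(p["intrinsics"]),np.array(p["dist"]))[0][:,0]
E
python3 - <<'E'
from h import *
np.set_printoptions(precision=3,suppress=True)
s=r.sense();print(s['time_s'],s['tcp_pos'],s['ee_rot'],s['wrist_force'])
Z=dict(jig=0,plate=.014,push_corner=.02,pump=.026,stop=.014,dish=0,pivot=.014,bolt=.018,knob=.06,wrench=0,driver=0)
for n in("top","scene"):
    p=imaging.capture(n);cv2.imwrite(f"pics/{n}1.png",p["frame"]);print(n,p['eye'])
    for k,z in Z.items():
        for q in models.place_of(p,k)[:3]:
            uv=np.array(q["at"])*[640,400];print(k,round(q["confidence"],2),uv,at_z(p,uv,z)[:2])
E
```

```text
0.0 [ 0.174 -0.6    0.187] [[-0.96  -0.279 -0.001]
 [-0.279  0.96   0.002]
 [ 0.     0.002 -1.   ]] [-0.243  0.404  1.606]
top [0.539 0.016 1.055]
jig 0.67 [326.592 217.72 ] [ 0.567 -0.02 ]
plate 0.93 [281.984 195.52 ] [0.625 0.095]
plate 0.73 [237.824 144.8  ] [0.76  0.209]
plate 0.6 [339.712 115.12 ] [ 0.836 -0.059]
push_corner 0.83 [259.072 115.12 ] [0.837 0.153]
push_corner 0.76 [314.688 236.2  ] [0.519 0.012]
push_corner 0.75 [303.616 105.92 ] [0.86  0.036]
pump 0.94 [304.384 203.   ] [0.604 0.037]
pump 0.7 [325.632 214.8  ] [ 0.573 -0.017]
stop 0.69 [449.472 195.08 ] [ 0.62  -0.341]
stop 0.67 [330.88 173.6 ] [ 0.681 -0.033]
stop 0.23 [283.584 193.   ] [0.632 0.091]
dish 0.81 [176.576 263.2  ] [0.455 0.37 ]
pivot 0.63 [284.096 192.12 ] [0.634 0.089]
bolt 0.45 [347.328 195.92 ] [ 0.621 -0.074]
knob 0.5 [381.312 197.   ] [ 0.614 -0.155]
knob 0.45 [318.72 232.2 ] [0.53  0.002]
wrench 0.62 [158.016 187.4  ] [0.653 0.422]
wrench 0.17 [179.712 264.   ] [0.453 0.362]
driver 0.57 [449.92 196.2 ] [ 0.618 -0.347]
scene [1.736 0.193 0.772]
```

View pics/top1.png

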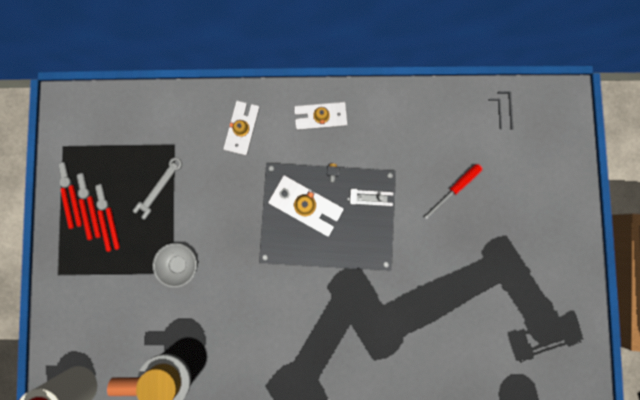

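View pics/scene1.png

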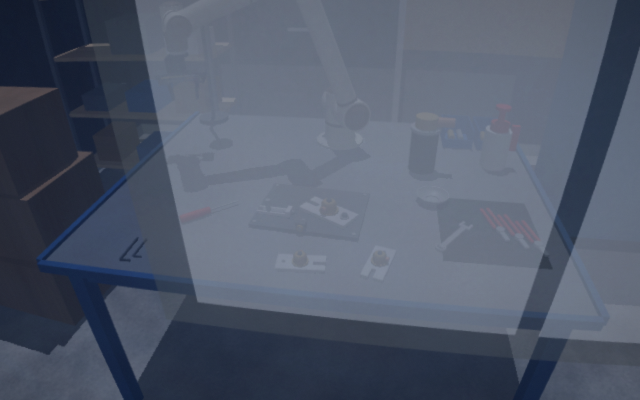

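Top picture: the jig is at about (328,218), with the real plate on the jig's pivot at (284,193).

- **Plate look-alikes:** loose plates at (240,128) and (321,115), both off the jig.
- **Stop:** (332,172). The "stop" reported at (449,195) is a false hit.
- **Bolt and knob:** (350–390,198). The "knob" reported at (318,232) is the plate end.
- **Dish and tools:** dish (176,264), wrench (158,187), driver (452,190).

The scene camera is hazy, so it is no use. I'm moving the wrist camera over the jig for the close check.

Call:
apply_moves --moves '[[[0, 0, -0.02], 6.47], [[0, 0, -0.02], 6.47], [[0, 0, -0.02], 6.47], [[-0.0161, 0.031, -0.005], 0], [[-0.0161, 0.031, -0.005], 0]]' --hand 0

```text
time_s: 1.62
tcp_pos: [0.21, -0.5406, 0.2586]
ee_rot: [[-0.998, 0.059, 0.001], [0.059, 0.998, -0.001], [-0.001, -0.001, -1.0]]
wrist_force: [0.8, 0.3, -0.0]
gripper_width: 0.707
gripper_force: 0.0
```

Call:
apply_moves --moves '[[[-0.0161, 0.031, -0.005], 0], [[-0.0161, 0.031, -0.005], 0], [[-0.0161, 0.031, -0.005], 0], [[-0.0161, 0.031, -0.005], 0], [[-0.0161, 0.031, -0.005], 0]]'

```text
time_s: 2.03
tcp_pos: [0.2995, -0.3883, 0.2835]
ee_rot: [[-0.998, 0.056, 0.0], [0.056, 0.998, -0.0], [-0.0, -0.0, -1.0]]
wrist_force: [-0.1, -0.1, 0.5]
gripper_width: 0.325
gripper_force: 0.0
```

Call:
apply_moves --moves '[[[-0.0161, 0.031, -0.005], 0], [[-0.0161, 0.031, -0.005], 0], [[-0.0161, 0.031, -0.005], 0], [[-0.0161, 0.031, -0.005], 0], [[-0.0161, 0.031, -0.005], 0]]'

```text
time_s: 2.45
tcp_pos: [0.3886, -0.238, 0.3087]
ee_rot: [[-0.998, 0.056, 0.001], [0.056, 0.998, -0.0], [-0.001, -0.0, -1.0]]
wrist_force: [0.7, 0.5, 0.8]
gripper_width: 0.019
gripper_force: 0.0
```

Call:
apply_moves --moves '[[[-0.0161, 0.031, -0.005], 0], [[-0.0161, 0.031, -0.005], 0], [[-0.0161, 0.031, -0.005], 0], [[-0.0161, 0.031, -0.005], 0], [[-0.0161, 0.031, -0.005], 0]]'

```text
time_s: 2.87
tcp_pos: [0.4776, -0.0876, 0.3337]
ee_rot: [[-0.998, 0.056, 0.001], [0.056, 0.998, 0.0], [-0.001, 0.0, -1.0]]
wrist_force: [0.4, -0.8, -0.2]
gripper_width: 0.011
gripper_force: 0.0
```

```bash
cat > look.py <<'E'
from h import *
import sys
np.set_printoptions(precision=4,suppress=True)
s=r.sense();print(s['time_s'],s['tcp_pos'],s['ee_rot'],s['wrist_force'],s['joints'])
Z=dict(jig=0,plate=.014,push_corner=.02,pump=.026,stop=.014,pivot=.026,bolt=.018,knob=.06)
p=imaging.capture("wrist");cv2.imwrite(f"pics/{sys.argv[1]}.png",p["frame"]);print(p['eye'],p['orientation'])
for k,z in Z.items():
    for q in models.place_of(p,k)[:2]:
        uv=np.array(q["at"])*[640,400];print(k,round(q["confidence"],2),uv,at_z(p,uv,z)[:2])
import pickle;pickle.dump(p,open(sys.argv[1]+'.pkl','wb'))
E
python3 look.py w1
```

```text
2.8667 [ 0.4776 -0.0876  0.3337] [[-0.9985  0.0555  0.001 ]
 [ 0.0555  0.9985  0.0001]
 [-0.001   0.0002 -1.    ]] [ 0.4214 -0.8457 -0.1598] [   8.8269    3.9878   -2.7431    0.0035  -83.2102 -102.0094]
[ 0.411  -0.085   0.5296] [[ 0.0561  0.9672  0.2479]
 [ 0.9984 -0.0543 -0.0141]
 [-0.0002  0.2483 -0.9687]]
jig 0.68 [354.624 203.2  ] [ 0.5681 -0.0277]
plate 0.7 [462.912 284.2  ] [0.757  0.1976]
plate 0.46 [376. 185.] [0.53   0.0125]
push_corner 0.81 [372.288 185.   ] [0.5283 0.0044]
pump 0.69 [390.208 221.6  ] [0.6013 0.0373]
pump 0.46 [461.504 305.   ] [0.7996 0.1924]
knob 0.67 [391.808 219.   ] [0.5836 0.0319]
```

View pics/w1.png

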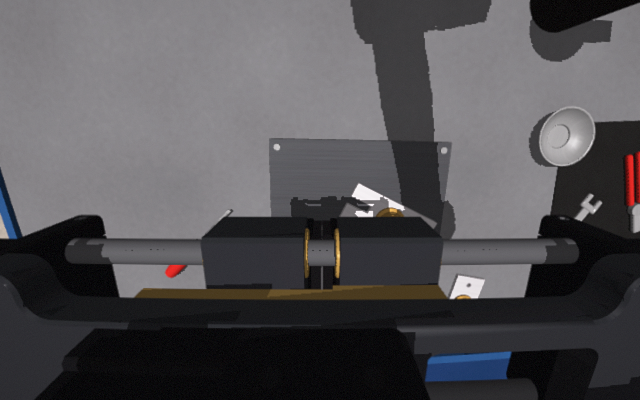

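The wrist view shows the jig's near edge (rows 140–200), but the hand hides the rest. I'm moving ahead so the jig lies in the clear half of the picture.

Call:
apply_moves --moves '[[[-0.032, 0.016, 0], 0], [[-0.032, 0.016, 0], 0], [[-0.032, 0.016, 0], 0], [[-0.032, 0.016, 0], 0], [[-0.005, 0, 0], 0]]'

```text
time_s: 3.73
tcp_pos: [0.617, -0.0315, 0.3299]
ee_rot: [[-0.998, 0.056, -0.003], [0.056, 0.998, 0.0], [0.003, -0.0, -1.0]]
wrist_force: [0.5, 0.4, -1.0]
gripper_width: 0.003
gripper_force: 0.0
```

```bash
python3 look.py w2
```

```text
3.7333 [ 0.617  -0.0315  0.3299] [[-0.9984  0.0556 -0.0026]
 [ 0.0556  0.9985  0.0001]
 [ 0.0026 -0.     -1.    ]] [ 0.5314  0.4086 -0.9519] [  12.046    18.2269   14.6711   -0.0362  -86.5867 -105.2324]
[ 0.5511 -0.0289  0.5261] [[ 0.0561  0.968   0.2445]
 [ 0.9984 -0.0543 -0.0141]
 [-0.0003  0.2449 -0.9695]]
jig 0.76 [322.304 134.   ] [ 0.5677 -0.0285]
plate 0.93 [443.52 227.4 ] [0.761  0.2017]
plate 0.78 [385.728 163.92 ] [0.6282 0.0864]
push_corner 0.55 [340.096 115.32 ] [0.5365 0.0046]
pump 0.95 [361.216 149.92 ] [0.5987 0.0396]
stop 0.8 [324.672 198.08 ] [ 0.6875 -0.0307]
pivot 0.66 [323.584 198.32 ] [ 0.6847 -0.0327]
bolt 0.72 [299.52 166.6 ] [ 0.6237 -0.0738]
knob 0.85 [246.592 169.68 ] [ 0.6178 -0.1607]
```

View pics/w2.png

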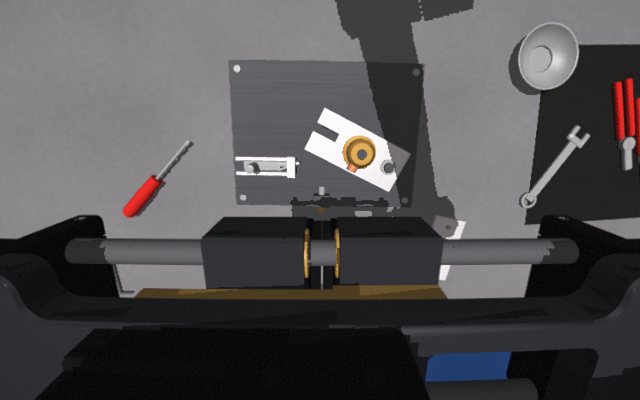

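The wrist view shows everything clearly: jig corners about (230,61), (424,66) and (236,205), plate with notch at (315,125), pump (360,152), pivot (389,168), stop screw (322,192), bolt tip (298,167) and knob (250,168). Next is a close crop to check the choice and refine the poses.

```bash
python3 - <<'E'
import cv2
f=cv2.imread('pics/w2.png')[52:215,225:430]
cv2.imwrite('pics/w2c.png',cv2.resize(f,None,fx=3.6,fy=3.6,interpolation=cv2.INTER_CUBIC))
E
```

```text
(no output)
```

View pics/w2c.png

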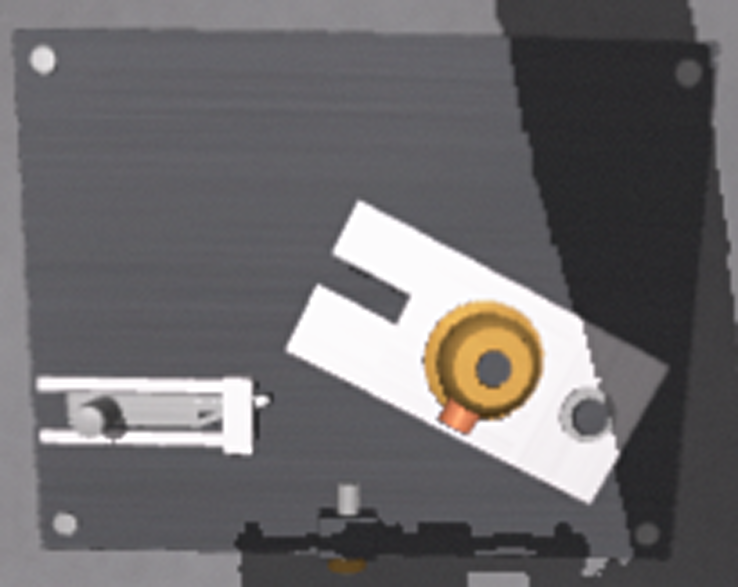

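```bash
cat > fit.py <<'E'
from h import *
import pickle
np.set_printoptions(precision=4,suppress=True)
p=pickle.load(open('w2.pkl','rb'))
def W(c,z): return at_z(p,(np.array(c)+.5)/3.6-.5+[225,52],z)[:2]
def rigid(A,B):
    A=np.array(A);B=np.array(B);a=A-A.mean(0);b=B-B.mean(0)
    th=np.arctan2((a[:,0]*b[:,1]-a[:,1]*b[:,0]).sum(),(a*b).sum());R=np.array([[np.cos(th),-np.sin(th)],[np.sin(th),np.cos(th)]])
    t=B.mean(0)-R@A.mean(0);print('th deg',np.degrees(th),'t',t,'res mm',(B-A@R.T-t)*1e3);return R,t
R,t=rigid([[-.13,-.17],[-.13,.17],[.13,-.17]],[W(c,.014) for c in([14,29],[718,42],[42,549])])
P,u=rigid([[-.04,-.15],[.04,-.15],[.04,.025],[-.04,.025]],[W(c,.026) for c in([360,200],[288,350],[590,503],[668,365])])
J=lambda w:(R.T@(w-t))*1e3
print('pivot from jig',R@[.05,.115]+t,'plate origin',u,'screwhead',W([588,415],.039))
print('knob jig',J(W([92,415],.06)),'tip jig',J(W([268,400],.022)),'screw end jig',J(W([348,486],.026)))
print('push corner',P@[-.04,-.118]+u, 'jig',J(P@[-.04,-.118]+u))
print('knob world',W([92,415],.06))
E
python3 fit.py
```

```text
th deg -4.164403689465378 t [ 0.5736 -0.0236] res mm [[ 0.4908  0.9743]
 [ 0.3621 -1.6688]
 [-0.8529  0.6945]]
th deg -30.02723061282003 t [0.6313 0.0874] res mm [[ 0.0459  0.442 ]
 [ 0.3817  0.8515]
 [-0.303  -0.1967]
 [-0.1245 -1.0969]]
pivot from jig [0.6319 0.0875] plate origin [0.6313 0.0874] screwhead [0.63   0.0847]
knob jig [  49.1828 -127.1543] tip jig [ 45.9582 -46.9516] screw end jig [89.1129 -5.6184]
push corner [0.5376 0.0053] jig [-38.0695  26.2008]
knob world [ 0.6135 -0.154 ]
```

The crop confirms it: this is the 80×175 plate (fit residual under 1 mm) on the jig's pivot, about 26° clockwise of the jig. The jig's yaw is about -4°. I'm coming down beside the push corner with the fingers shut.

Call:
apply_moves --moves '[[[0.0283, 0.0077, 0.02], 0], [[0.0283, 0.0077, 0.02], 0], [[0.0283, 0.0077, 0.02], 0], [[0.0283, 0.0077, 0.02], 0], [[0, 0, 0.035], 0]]'

```text
time_s: 4.6
tcp_pos: [0.4999, 0.0048, 0.2214]
ee_rot: [[-0.999, 0.054, 0.008], [0.054, 0.999, 0.002], [-0.008, 0.003, -1.0]]
wrist_force: [1.1, 0.4, -0.5]
gripper_width: 0.01
gripper_force: 0.0
```

Call:
apply_moves --moves '[[[0, 0, 0.035], 0], [[0, 0, 0.035], 0], [[0, 0, 0.035], 0], [[0, 0, 0.035], 0], [[0, 0, 0.02], 0]]'

```text
time_s: 5.02
tcp_pos: [0.4997, 0.0036, 0.0554]
ee_rot: [[-0.998, 0.057, -0.004], [0.057, 0.998, -0.001], [0.004, -0.001, -1.0]]
wrist_force: [0.3, -0.4, -0.5]
gripper_width: 0.001
gripper_force: 0.0
```

Call:
apply_moves --moves '[[[0, 0, 0.01], 0], [[0, 0, 0.01], 0], [[0, 0, 0.01], 0], [[0, 0, 0], 0], [[0, 0, 0], 0]]'

```text
time_s: 5.43
tcp_pos: [0.502, 0.0041, 0.0283]
ee_rot: [[-0.998, 0.056, -0.0], [0.056, 0.998, -0.0], [0.0, -0.0, -1.0]]
wrist_force: [0.5, -0.2, 0.3]
gripper_width: 0.002
gripper_force: 0.0
```

```bash
python3 look.py w3
```

```text
5.4333 [0.502  0.0041 0.0283] [[-0.9984  0.0559 -0.0001]
 [ 0.0559  0.9984 -0.0002]
 [ 0.0001 -0.0002 -1.    ]] [ 0.4587 -0.2434  0.2629] [  19.032    20.7928  -28.4386    0.0128  -40.7797 -112.244 ]
[0.4356 0.0067 0.2243] [[ 0.0564  0.9674  0.2469]
 [ 0.9984 -0.0545 -0.0144]
 [-0.0005  0.2473 -0.9689]]
```

View pics/w3.png

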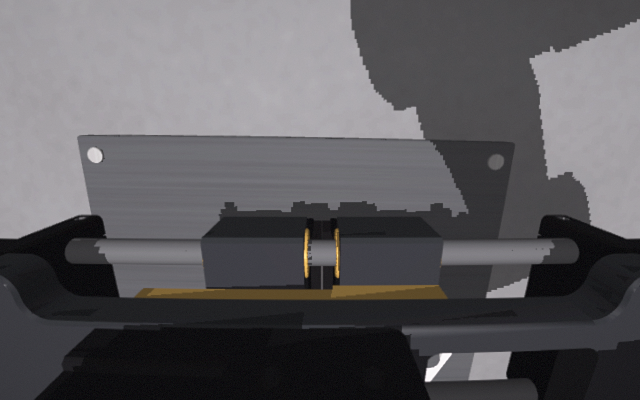

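Only the jig's near edge shows (row ~140); the fingers are hidden, so I'll use the top camera and the force reading instead. Now lowering and starting a gentle push.

Call:
apply_moves --moves '[[[0, 0, 0.0045], 0], [[0, 0, 0.0045], 0], [[-0.004, 0, 0], 0], [[-0.004, 0, 0], 0], [[-0.004, 0, 0], 0]]'

```text
time_s: 6.3
tcp_pos: [0.5148, 0.0036, 0.0189]
ee_rot: [[-0.998, 0.056, 0.0], [0.056, 0.998, -0.0], [-0.0, -0.0, -1.0]]
wrist_force: [1.2, -0.3, -0.1]
gripper_width: 0.005
gripper_force: 0.0
```

Call:
apply_moves --moves '[[[-0.003, 0, 0], 0], [[-0.003, 0, 0], 0], [[-0.003, -0.001, 0], 0], [[-0.003, -0.0015, 0], 0], [[-0.003, -0.0015, 0], 0]]'

```text
time_s: 6.72
tcp_pos: [0.5293, -0.0014, 0.0191]
ee_rot: [[-0.998, 0.056, 0.0], [0.056, 0.998, 0.0], [-0.0, 0.0, -1.0]]
wrist_force: [0.1, 0.1, 0.1]
gripper_width: 0.004
gripper_force: 0.0
```

Call:
apply_moves --moves '[[[-0.003, -0.0015, 0], 0], [[-0.003, -0.0015, 0], 0], [[-0.003, -0.0015, 0], 0], [[-0.003, -0.0015, 0], 0], [[-0.003, -0.0015, 0], 0]]'

```text
time_s: 7.13
tcp_pos: [0.5438, -0.0098, 0.0191]
ee_rot: [[-0.998, 0.056, 0.0], [0.056, 0.998, 0.0], [-0.0, 0.0, -1.0]]
wrist_force: [-0.4, 0.7, -0.7]
gripper_width: 0.005
gripper_force: 0.0
```

```bash
python3 - <<'E'
from h import *
p=imaging.capture("top");s=r.sense();print(s['time_s'],s['tcp_pos'],s['wrist_force'])
f=p["frame"][150:280,250:410];cv2.imwrite('pics/t2.png',cv2.resize(f,None,fx=4.5,fy=4.5,interpolation=cv2.INTER_CUBIC))
E
```

```text
7.1833 [ 0.54444568 -0.00990658  0.01908499] [ 1.04820935 -0.23412584  0.46271438]
```

View pics/t2.png

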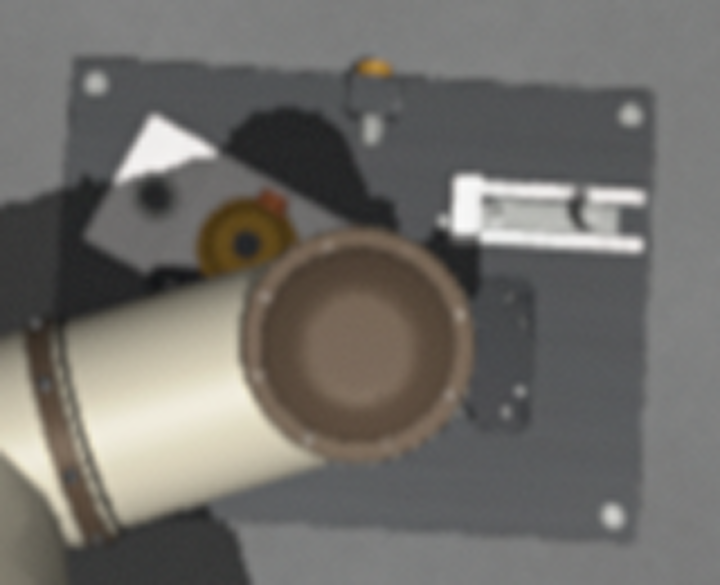

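Force is near zero, as expected for drag alone. I'll check against the first top picture whether the plate has actually turned.

```bash
cat > cmp.py <<'E'
from h import *
from fit import R,t
p=imaging.capture("top");s=r.sense();print(s['time_s'],s['tcp_pos'],s['wrist_force'])
a=cv2.imread('pics/top1.png');o=[]
J=lambda X:proj(p,[np.r_[R@np.array(x[:2])+t,x[2]] for x in X])
def plate(img,rel,col):
    c,s_=np.cos(np.radians(rel)),np.sin(np.radians(rel))
    q=J([(.05+c*x-s_*y,.115+s_*x+c*y,.026) for x,y in((-.04,-.15),(.04,-.15),(.04,.025),(-.04,.025))])
    cv2.polylines(img,[np.int32((q-[250,150])*3)],True,col,1)
for f,rel in((a,-26),(p["frame"],-14)):
    g=cv2.resize(f[150:280,250:380],None,fx=3,fy=3,interpolation=cv2.INTER_CUBIC)
    plate(g,-26,(0,0,255))
    if f is not a: plate(g,rel,(0,255,0)); T=proj(p,[s['tcp_pos']])[0]; cv2.circle(g,tuple(np.int32((T-[250,150])*3)),3,(255,255,0),-1)
    o.append(g)
cv2.imwrite('pics/cmp.png',np.hstack(o))
E
python3 cmp.py|tail -1
```

```text
7.2333 [ 0.5441 -0.0098  0.019 ] [ 0.4327 -0.2905  0.2604]
```

View pics/cmp.png

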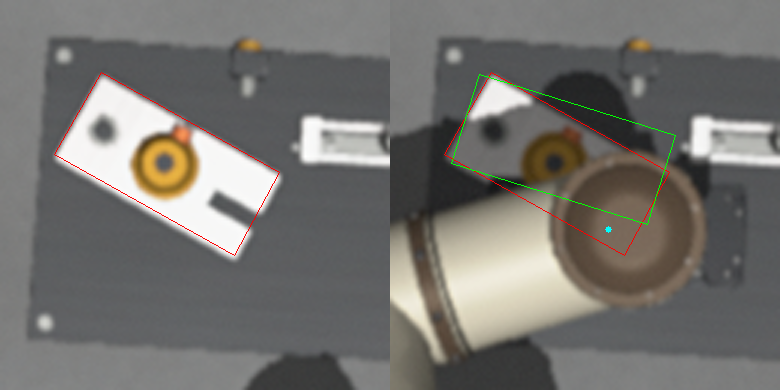

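```bash
python3 - <<'E'
from h import *
from fit import R,t
p=imaging.capture("top");f=p["frame"];a=cv2.imread('pics/top1.png')
for im in(a,f):
    h=cv2.cvtColor(im,cv2.COLOR_BGR2HSV)[150:280,250:380];m=(h[...,0]>5)&(h[...,0]<30)&(h[...,1]>110)&(h[...,2]>40)
    m[:26]=0
    n,l,st,c=cv2.connectedComponentsWithStats(m.astype(np.uint8));i=1+st[1:,4].argmax();print(st[i],c[i]+[250,150])
for rel in(-26,-20,-14):
    c,s=np.cos(np.radians(rel)),np.sin(np.radians(rel));print(rel,proj(p,[np.r_[R@[.05+.06*s,.115-.06*c]+t,.05]]))
g=cv2.resize(f[190:215,285:330],None,fx=8,fy=8);
g=cv2.convertScaleAbs(cv2.resize(f[165:235,260:350],None,fx=6,fy=6,interpolation=cv2.INTER_CUBIC),alpha=2.5)
cv2.imwrite('pics/b.png',g)
E
```

```text
th deg -4.164403689465378 t [ 0.5736 -0.0236] res mm [[ 0.4908  0.9743]
 [ 0.3621 -1.6688]
 [-0.8529  0.6945]]
th deg -30.02723061282003 t [0.6313 0.0874] res mm [[ 0.0459  0.442 ]
 [ 0.3817  0.8515]
 [-0.303  -0.1967]
 [-0.1245 -1.0969]]
pivot from jig [0.6319 0.0875] plate origin [0.6313 0.0874] screwhead [0.63   0.0847]
knob jig [  49.1828 -127.1543] tip jig [ 45.9582 -46.9516] screw end jig [89.1129 -5.6184]
push corner [0.5376 0.0053] jig [-38.0695  26.2008]
knob world [ 0.6135 -0.154 ]
[ 44  42  22  24 347] [304.9366 204.4986]
[ 44  43  22  18 250] [303.812 201.668]
-26 [[304.7012 203.4148]]
-20 [[305.8193 201.1646]]
-14 [[306.6948 198.8129]]
```

View pics/b.png

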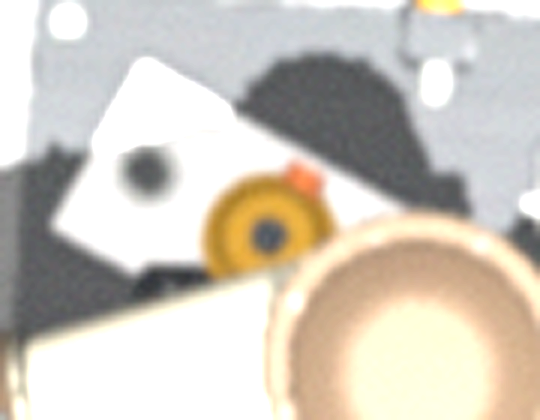

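```bash
python3 - <<'E' | tail -8
from h import *
import pickle
p=pickle.load(open('w3.pkl','rb'));g=cv2.cvtColor(p["frame"],cv2.COLOR_BGR2GRAY)
for z in(.014,.004,-.006): 
    a,b=at_z(p,(80,136),z),at_z(p,(514,143),z);print(z,np.linalg.norm(a-b),a,b)
p2=pickle.load(open('w2.pkl','rb'))
for z in(.014,.004,-.006):
    a,b=[at_z(p2,(np.array(c)+.5)/3.6-.5+[225,52],z) for c in([14,29],[718,42])];print(z,np.linalg.norm(a-b),a,b)
s=r.sense();print(s['gripper_width'],s['effort'],s['moment'],s['joint_velocities'])
E
```

```text
0.014 0.33310618511854423 [ 0.43234739 -0.17937152  0.014     ] [0.45692909 0.15282642 0.014     ]
0.004 0.3489432689722976 [ 0.43219053 -0.18821991  0.004     ] [0.45794093 0.15977193 0.004     ]
-0.006 0.364780352826051 [ 0.43203367 -0.19706831 -0.006     ] [ 0.45895277  0.16671743 -0.006     ]
0.014 0.33735457279356634 [ 0.43212781 -0.18272914  0.014     ] [0.45668939 0.15373012 0.014     ]
0.004 0.34394231763973526 [ 0.42980521 -0.18573276  0.004     ] [0.45484642 0.15729677 0.004     ]
-0.006 0.3505300624859042 [ 0.42748262 -0.18873638 -0.006     ] [ 0.45300346  0.16086341 -0.006     ]
0.003468303040027178 [-7.55082001e-02 -3.60457456e+01  1.35657737e+01  3.03145275e+00
 -7.10573676e-02  7.40518619e-03] [-0.04119739  0.02674156  0.00319884] [ 0.27205471 -0.28235148 -0.54075987 -0.25107393 -0.05970092 -0.09799256]
```

The plate has not moved. Jig length seen from two heights puts the jig's top about 4 mm lower than I assumed, so the tips probably skimmed over the plate. I'll lift, back off, then feel down for the jig's top.

Call:
apply_moves --moves '[[[0, 0, -0.006], 0], [[0, 0, -0.006], 0], [[0.02, 0.007, 0], 0], [[0.02, 0.007, 0], 0], [[0, 0, 0.006], 0]]'

```text
time_s: 7.7
tcp_pos: [0.5018, 0.0072, 0.0264]
ee_rot: [[-0.998, 0.055, -0.0], [0.055, 0.998, 0.001], [0.0, 0.001, -1.0]]
wrist_force: [0.1, 0.5, 0.6]
gripper_width: 0.005
gripper_force: 0.0
```

Call:
apply_moves --moves '[[[0, 0, 0.004], 0], [[0, 0, 0.002], 0], [[0, 0, 0.001], 0], [[0, 0, 0.001], 0], [[0, 0, 0], 0]]'

```text
time_s: 8.12
tcp_pos: [0.5048, 0.0065, 0.0168]
ee_rot: [[-0.998, 0.056, -0.0], [0.056, 0.998, -0.0], [0.0, -0.0, -1.0]]
wrist_force: [-0.4, 0.2, -0.0]
gripper_width: 0.001
gripper_force: 0.0
```

Call:
apply_moves --moves '[[[0, 0, 0.0005], 0], [[0, 0, 0.0005], 0], [[0, 0, 0.0005], 0], [[0, 0, 0.0005], 0], [[0, 0, 0], 0]]'

```text
time_s: 8.53
tcp_pos: [0.5043, 0.0066, 0.015]
ee_rot: [[-0.998, 0.056, -0.0], [0.056, 0.998, -0.0], [0.0, -0.0, -1.0]]
wrist_force: [-0.2, 0.2, 1.0]
gripper_width: 0.005
gripper_force: 0.0
```

Call:
apply_moves --moves '[[[0, 0, 0.0005], 0], [[0, 0, 0.0005], 0], [[0, 0, 0.0005], 0], [[0, 0, 0], 0], [[0, 0, 0], 0]]'

```text
time_s: 8.95
tcp_pos: [0.5044, 0.0066, 0.0135]
ee_rot: [[-0.998, 0.056, -0.0], [0.056, 0.998, -0.0], [0.0, -0.0, -1.0]]
wrist_force: [-0.2, -0.3, 0.6]
gripper_width: 0.003
gripper_force: 0.0
```

Call:
apply_moves --moves '[[[0, 0, 0.0005], 0], [[0, 0, 0.0005], 0], [[0, 0, 0.0005], 0], [[0, 0, 0], 0], [[0, 0, 0], 0]]'

```text
time_s: 9.37
tcp_pos: [0.5043, 0.0066, 0.012]
ee_rot: [[-0.998, 0.056, -0.0], [0.056, 0.998, -0.0], [0.0, -0.0, -1.0]]
wrist_force: [-0.4, -1.0, -1.1]
gripper_width: 0.004
gripper_force: 0.0
```

Call:
apply_moves --moves '[[[0, 0, 0.0005], 0], [[0, 0, 0.0005], 0], [[0, 0, 0], 0], [[0, 0, 0], 0]]'

```text
time_s: 9.7
tcp_pos: [0.5044, 0.0066, 0.011]
ee_rot: [[-0.998, 0.056, -0.0], [0.056, 0.998, -0.0], [0.0, -0.0, -1.0]]
wrist_force: [-0.3, -0.2, -0.0]
gripper_width: 0.007
gripper_force: 0.0
```

Call:
apply_moves --moves '[[[0, 0, 0.0005], 0], [[0, 0, 0.0005], 0], [[0, 0, 0], 0], [[0, 0, 0], 0]]'

```text
time_s: 10.03
tcp_pos: [0.5043, 0.0066, 0.01]
ee_rot: [[-0.998, 0.056, -0.0], [0.056, 0.998, -0.0], [0.0, -0.0, -1.0]]
wrist_force: [-0.2, -0.4, -0.3]
gripper_width: 0.003
gripper_force: 0.0
```

Call:
apply_moves --moves '[[[0, 0, 0.0005], 0], [[0, 0, 0.0005], 0], [[0, 0, 0], 0], [[0, 0, 0], 0]]'

```text
time_s: 10.37
tcp_pos: [0.5043, 0.0066, 0.009]
ee_rot: [[-0.998, 0.056, -0.0], [0.056, 0.998, -0.0], [0.0, -0.0, -1.0]]
wrist_force: [-0.3, -0.0, -0.0]
gripper_width: 0.006
gripper_force: 0.0
```

Call:
apply_moves --moves '[[[0, 0, 0.0005], 0], [[0, 0, 0.0005], 0], [[0, 0, 0], 0], [[0, 0, 0], 0]]'

```text
time_s: 10.7
tcp_pos: [0.5043, 0.0066, 0.008]
ee_rot: [[-0.998, 0.056, -0.0], [0.056, 0.998, -0.0], [0.0, -0.0, -1.0]]
wrist_force: [0.8, -0.9, 0.3]
gripper_width: 0.005
gripper_force: 0.0
```

Call:
apply_moves --moves '[[[0, 0, 0.0005], 0], [[0, 0, 0.0005], 0], [[0, 0, 0], 0], [[0, 0, 0], 0]]'

```text
time_s: 11.03
tcp_pos: [0.5044, 0.0066, 0.007]
ee_rot: [[-0.998, 0.056, -0.0], [0.056, 0.998, -0.0], [0.0, -0.0, -1.0]]
wrist_force: [-0.8, 0.3, -0.2]
gripper_width: 0.004
gripper_force: 0.0
```

Call:
apply_moves --moves '[[[0, 0, 0.0005], 0], [[0, 0, 0.0005], 0], [[0, 0, 0], 0]]'

```text
time_s: 11.28
tcp_pos: [0.5043, 0.0066, 0.006]
ee_rot: [[-0.998, 0.056, -0.0], [0.056, 0.998, -0.0], [0.0, -0.0, -1.0]]
wrist_force: [-0.4, -0.6, 0.2]
gripper_width: 0.003
gripper_force: 0.0
```

Call:
apply_moves --moves '[[[0, 0, 0.0005], 0], [[0, 0, 0.0005], 0], [[0, 0, 0], 0]]'

```text
time_s: 11.53
tcp_pos: [0.5043, 0.0066, 0.0049]
ee_rot: [[-0.998, 0.056, -0.0], [0.056, 0.998, -0.0], [0.0, -0.0, -1.0]]
wrist_force: [-0.3, -0.2, 0.6]
gripper_width: 0.005
gripper_force: 0.0
```

```bash
python3 - <<'E'
from h import *
import pickle
p=imaging.capture("wrist");pickle.dump(p,open('w4.pkl','wb'));cv2.imwrite('pics/w4.png',p["frame"]);print(p["eye"],r.sense()["wrist_force"])
E
```

```text
[0.43790853 0.00927002 0.20094481] [ 0.54794394  0.25437174 -0.19453258]
```

View pics/w4.png

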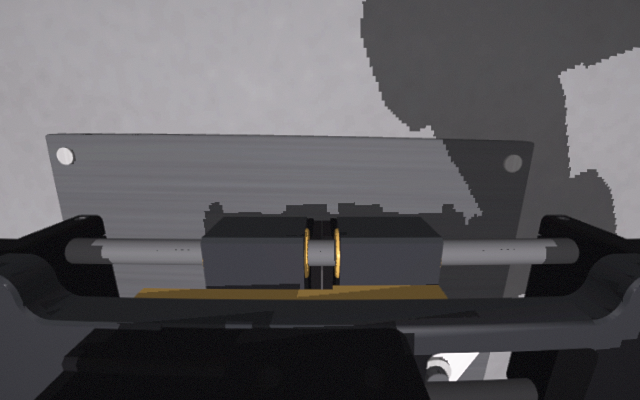

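The picture shows the jig's near edge (row ~138), wider than before but still with no contact. All my views are used, so from here it's numbers and touch. Feeling further down.

Call:
apply_moves --moves '[[[0, 0, 0.0005], 0], [[0, 0, 0.0005], 0], [[0, 0, 0], 0]]'

```text
time_s: 11.83
tcp_pos: [0.5043, 0.0066, 0.0039]
ee_rot: [[-0.998, 0.056, -0.0], [0.056, 0.998, -0.0], [0.0, -0.0, -1.0]]
wrist_force: [-0.0, -0.5, -0.5]
gripper_width: 0.006
gripper_force: 0.0
```

Call:
apply_moves --moves '[[[0, 0, 0.0005], 0], [[0, 0, 0.0005], 0], [[0, 0, 0], 0]]'

```text
time_s: 12.08
tcp_pos: [0.5043, 0.0066, 0.003]
ee_rot: [[-0.998, 0.056, -0.0], [0.056, 0.998, -0.0], [0.0, -0.0, -1.0]]
wrist_force: [-0.4, 0.0, -0.1]
gripper_width: 0.005
gripper_force: 0.0
```

Call:
apply_moves --moves '[[[0, 0, 0.0005], 0], [[0, 0, 0.0005], 0], [[0, 0, 0], 0]]'

```text
time_s: 12.33
tcp_pos: [0.5043, 0.0066, 0.0019]
ee_rot: [[-0.998, 0.056, -0.0], [0.056, 0.998, -0.0], [0.0, -0.0, -1.0]]
wrist_force: [-0.1, -0.3, -0.1]
gripper_width: 0.007
gripper_force: 0.0
```

```bash
python3 - <<'E'
from h import *
p=imaging.capture("top")
for k in("plate","jig","push_corner","knob"):
    print(k,[(round(q["confidence"],2),np.round(np.array(q["at"])*[640,400],1)) for q in models.place_of(p,k)[:3]])
E
```

```text
plate [(0.89, array([338. , 116.2])), (0.57, array([237.4, 147.4]))]
jig [(0.56, array([324.1, 213.8]))]
push_corner [(0.96, array([258.1, 114.5])), (0.93, array([303.6, 106. ])), (0.71, array([313.8, 232.9]))]
knob [(0.63, array([382.8, 198.8]))]
```

Call:
apply_moves --moves '[[[0, 0, 0.0005], 0], [[0, 0, 0.0005], 0], [[0, 0, 0], 0]]'

```text
time_s: 12.83
tcp_pos: [0.5043, 0.0066, 0.0009]
ee_rot: [[-0.998, 0.056, -0.0], [0.056, 0.998, -0.0], [0.0, -0.0, -1.0]]
wrist_force: [0.5, -0.1, -0.7]
gripper_width: 0.006
gripper_force: 0.0
```

Call:
apply_moves --moves '[[[0, 0, 0.0005], 0], [[0, 0, 0.0005], 0], [[0, 0, 0], 0]]'

```text
time_s: 13.08
tcp_pos: [0.5043, 0.0066, -0.0001]
ee_rot: [[-0.998, 0.056, -0.0], [0.056, 0.998, -0.0], [0.0, -0.0, -1.0]]
wrist_force: [-0.2, 0.2, 1.6]
gripper_width: 0.004
gripper_force: 0.0
```

Call:
apply_moves --moves '[[[0, 0, 0.0005], 0], [[0, 0, 0.0005], 0], [[0, 0, 0], 0]]'

```text
time_s: 13.33
tcp_pos: [0.5043, 0.0066, -0.0011]
ee_rot: [[-0.998, 0.056, -0.0], [0.056, 0.998, -0.0], [0.0, -0.0, -1.0]]
wrist_force: [-0.8, 0.3, 0.6]
gripper_width: 0.012
gripper_force: 0.0
```

```bash
python3 - <<'E' | tail -12
from h import *
import pickle
from scipy.optimize import least_squares
# near jig edge length gives the height of the jig top in each wrist picture (refined corners)
for n,c in(('w2',[(228.5,59.7),(424,63.3)]),('w3',[(80,136),(514,143)]),('w4',[(47,134),(533,142)])):
    p=pickle.load(open(n+'.pkl','rb'));g=cv2.cvtColor(p["frame"],cv2.COLOR_BGR2GRAY)
    q=cv2.cornerSubPix(g,np.array(c,np.float32).reshape(-1,1,2),(5,5),(-1,-1),(3,50,.01))[:,0]
    L=lambda z:np.linalg.norm(at_z(p,q[0],z)-at_z(p,q[1],z))-.34
    from scipy.optimize import brentq
    z=brentq(L,-.1,.1);print(n,q.ravel(),z,at_z(p,q[0],z),at_z(p,q[1],z))
p=imaging.capture("top");m=models.cut_out(p,"jig");print([ (round(x["confidence"],2),np.array(x["extent"])*[640,400,640,400]) for x in m])
q=np.array([[268,164],[396,171]],float)
a=cv2.imread('pics/top1.png',0);q=cv2.cornerSubPix(a,q.astype(np.float32).reshape(-1,1,2),(4,4),(-1,-1),(3,50,.01))[:,0]
L=lambda z:np.linalg.norm(at_z(p,q[0],z)-at_z(p,q[1],z))-.34
print(q,brentq(L,-.2,.2))
E
```

```text
w2 [228.5      59.7     421.27835  64.04562] 0.002642549036556502 [ 0.42949563 -0.18619083  0.00264255] [0.45561054 0.15280476 0.00264255]
w3 [ 76.73779 135.83498 514.4456  142.785  ] 0.011556391317320489 [ 0.43198745 -0.18421254  0.01155639] [0.45702729 0.15486415 0.01155639]
w4 [ 44.728836 134.84653  533.86505  142.524   ] 0.011886287600868586 [ 0.43216582 -0.18419639  0.01188629] [0.45734846 0.15486973 0.01188629]
[(0.84, array([259.968, 161.2  , 136.512, 109.4  ])), (0.42, array([292.672, 191.6  ,  22.72 ,  24.6  ]))]
[[270.66537 163.7957 ]
 [396.      171.     ]] -0.025298058798951778
```

No contact even at TCP z ≈ 0. The close wrist pictures put the jig's top at about 12 mm, so the real tips end well above the reported TCP. I'll keep feeling downward.

Call:
apply_moves --moves '[[[0, 0, 0.0005], 0], [[0, 0, 0.0005], 0], [[0, 0, 0.0005], 0], [[0, 0, 0], 0]]'

```text
time_s: 13.77
tcp_pos: [0.5043, 0.0066, -0.0026]
ee_rot: [[-0.998, 0.056, -0.0], [0.056, 0.998, -0.0], [0.0, -0.0, -1.0]]
wrist_force: [0.4, 0.4, -0.4]
gripper_width: 0.002
gripper_force: 0.0
```

```bash
python3 - <<'E'
from h import *
np.set_printoptions(precision=3,suppress=True)
s=r.sense();print({k:np.round(v,4) for k,v in s.items()})
p=imaging.capture("wrist");T=np.array(s['tcp_pos']);print(proj(p,[T,T+[0,0,.019],T+[0,0,.07]]))
p=imaging.capture("scene");print(p['eye'],proj(p,[T,T+[0,0,.07],[.6313,.0874,.026]]))
for k in("plate","pump","jig","knob","bolt"):print(k,[(round(q["confidence"],2),np.round(np.array(q["at"])*[640,400],1)) for q in models.place_of(p,k)[:3]])
E
```

```text
{'time_s': np.float64(13.7667), 'joints': array([  19.223,   23.77 ,  -29.756,   -0.002,  -36.486, -112.431]), 'joint_velocities': array([ 0.037, -0.102,  0.014, -0.059, -0.072,  0.062]), 'effort': array([  0.008, -33.699,  11.924,   2.661,  -0.074,   0.   ]), 'tcp_pos': array([ 0.504,  0.007, -0.003]), 'ee_rot': array([[-0.998,  0.056, -0.   ],
       [ 0.056,  0.998, -0.   ],
       [ 0.   , -0.   , -1.   ]]), 'wrist_force': array([ 0.413,  0.405, -0.405]), 'moment': array([-0.026,  0.001,  0.05 ]), 'gripper_force': np.float64(0.0), 'gripper_width': np.float64(0.0022)}
[[323.065 215.897]
 [323.209 224.894]
 [323.782 260.769]]
[1.736 0.193 0.772] [[323.791 200.807]
 [323.682 182.712]
 [343.718 216.486]]
plate []
pump []
jig []
knob []
bolt []
```

```bash
python3 - <<'E'
from h import *
I=np.stack([cv2.imread(f'pics/w{i}.png',0).astype(float) for i in(1,2,3,4)])
print('finger opening differs? rows/cols where robot is static:')
d=I.max(0)-I.min(0)
for y in range(196,300,4): print(y,''.join('#' if d[y,x]<12 else '.' for x in range(190,456,3)))
for y in range(204,232,2): print(y,I[1,y,290:356:4].astype(int),'|',I[3,y,290:356:8].astype(int))
E
```

```text
finger opening differs? rows/cols where robot is static:
196 .........................................................................................
200 .........................................................................................
204 .........................................................................................
208 .....................................................................................#...
212 .........................................................................................
216 ..............................................................#.###.###..................
220 ..............#.##.############.###..#.#.##....###.###.###.#.###.####..#####.#...........
224 .........#..#####.#####.#########.###.########.###.##.#.#..#########.#.#.#######.........
228 .........##.###..####.#################.##.#####..#####.##.##.#..###########.##.#........
232 ......#..........##.###.######...####...###.#..#..#####..#####.#......#...##.#####.......
236 .....##..##.####.######.#...########.#..########....##.######.#######.##....########.....
240 .....
[... 2088 characters left out ...]
 64  62  65  62  64  63  56  55  53  56  53] | [48 49 48 54 53 54 46 47 45]
218 [25 24 27 22 23 25 65 63 64 63 43 27 26 26 25 24 26] | [33 32 30 53 51 35 35 34 34]
220 [29 24 25 25 21  0 45 42 46 43 27  9 26 26 28 24 29] | [34 35 23 38 40 26 34 32 32]
222 [25 23 23 26 18 10 16 18 28 14 14  7 27 26 27 28 26] | [34 30 21 24 29 13 33 35 34]
224 [28 25 26 29 16  9 15 12 29 17 13 11 25 25 26 24 25] | [36 33 23 19 30 21 29 34 33]
226 [25 25 27 26 13  6 15 18 28 15 15 12 26 23 25 24 27] | [33 33 22 24 28 19 30 33 33]
228 [27 26 25 28 48  7 15 14 27 15 15  8 41 26 25 25 28] | [32 34 62 24 30 18 48 33 34]
230 [25 27 25 25 89  8 18 17 27 14 15 28 61 23 24 25 24] | [ 35  34 111  22  33  21  76  32  35]
```

```bash
python3 - <<'E'
from h import *
s=r.sense();T=np.array(s['tcp_pos']);E=np.array(s['ee_rot']);p=imaging.capture("wrist")
for dx in(0,.005,.0095):
    print(dx,[ (round(dz,3),round(proj(p,[T+E@[dx,0,-dz]])[0,1],1)) for dz in np.arange(0,.045,.005)])
f=cv2.cvtColor(p["frame"],cv2.COLOR_BGR2GRAY)
for y in range(210,232): print(y,f[y,300:348:2])
E
```

```text
0 [(np.float64(0.0), np.float64(215.9)), (np.float64(0.005), np.float64(218.1)), (np.float64(0.01), np.float64(220.4)), (np.float64(0.015), np.float64(222.9)), (np.float64(0.02), np.float64(225.4)), (np.float64(0.025), np.float64(228.1)), (np.float64(0.03), np.float64(231.0)), (np.float64(0.035), np.float64(234.0)), (np.float64(0.04), np.float64(237.1))]
0.005 [(np.float64(0.0), np.float64(209.5)), (np.float64(0.005), np.float64(211.6)), (np.float64(0.01), np.float64(213.7)), (np.float64(0.015), np.float64(216.0)), (np.float64(0.02), np.float64(218.4)), (np.float64(0.025), np.float64(220.9)), (np.float64(0.03), np.float64(223.6)), (np.float64(0.035), np.float64(226.4)), (np.float64(0.04), np.float64(229.4))]
0.0095 [(np.float64(0.0), np.float64(203.7)), (np.float64(0.005), np.float64(205.6)), (np.float64(0.01), np.float64(207.6)), (np.float64(0.015), np.float64(209.8)), (np.float64(0.02), np.float64(212.0)), (np.float64(0.025), np.float64(214.4)), (np.float64(0.03), np.float64(216.9)), (np.float64(0.035), np.float64(219.6)), (np.float64(0.04), np.float64(222.4))]
210 [ 54  55  53  54
[... 1170 characters left out ...]
9 15 15 18 35 36 36 34 36]
224 [33 34 34 21 12 17 16 22 25 22 19 29 26 23 22 20 14 14 18 33 34 34 35 34]
225 [34 36 36 24 13 16 16 24 25 24 24 29 23 22 22 11 13 16 19 31 33 34 36 32]
226 [35 33 33 23 15  9 18 24 20 25 22 30 26 22 24 21 15 15 18 28 36 33 32 33]
227 [39 37 33 29 15 15 13 25 23 24 23 31 22 26 22 20 12 13 20 30 35 34 34 36]
228 [35 31 34 61 26 10 16 20 24 24 23 32 24 23 24 18 13 13 53 50 32 35 33 33]
229 [33 33 36 93 63 15 15 22 25 23 22 30 20 22 22 20 13 27 98 64 33 35 35 33]
230 [ 36  32  40  89  71  15  13  17  23  22  21  29  24  22  22  21  18  37
 109  77  32  35  33  34]
231 [ 34  36  36  82  72  16  16  23  23  25  22  31  22  23  22  25  15  44
 121  98  34  34  36  35]
```

The pixel check agrees: the fingers' lower end shows well above the reported TCP, by 10 to 35 mm. So the jig's top should be met with the TCP below zero. Continuing to feel down in small steps.

Call:
apply_moves --moves '[[[0, 0, 0.0005], 0], [[0, 0, 0.0005], 0], [[0, 0, 0.0005], 0], [[0, 0, 0], 0]]'

```text
time_s: 14.5
tcp_pos: [0.5043, 0.0066, -0.0041]
ee_rot: [[-0.998, 0.056, -0.0], [0.056, 0.998, -0.0], [0.0, -0.0, -1.0]]
wrist_force: [0.8, -0.7, 0.1]
gripper_width: 0.004
gripper_force: 0.0
```

Call:
apply_moves --moves '[[[0, 0, 0.0005], 0], [[0, 0, 0.0005], 0], [[0, 0, 0.0005], 0], [[0, 0, 0], 0]]'

```text
time_s: 14.83
tcp_pos: [0.5043, 0.0066, -0.0056]
ee_rot: [[-0.998, 0.056, -0.0], [0.056, 0.998, -0.0], [0.0, -0.0, -1.0]]
wrist_force: [0.3, -0.3, -0.2]
gripper_width: 0.006
gripper_force: 0.0
```

Call:
apply_moves --moves '[[[0, 0, 0.0005], 0], [[0, 0, 0.0005], 0], [[0, 0, 0.0005], 0], [[0, 0, 0], 0]]'

```text
time_s: 15.17
tcp_pos: [0.5043, 0.0066, -0.0071]
ee_rot: [[-0.998, 0.056, -0.0], [0.056, 0.998, -0.0], [0.0, -0.0, -1.0]]
wrist_force: [0.2, 0.1, 0.4]
gripper_width: 0.005
gripper_force: 0.0
```

Call:
apply_moves --moves '[[[0, 0, 0.0005], 0], [[0, 0, 0.0005], 0], [[0, 0, 0.0005], 0], [[0, 0, 0], 0]]'

```text
time_s: 15.5
tcp_pos: [0.5043, 0.0066, -0.0086]
ee_rot: [[-0.998, 0.056, -0.0], [0.056, 0.998, -0.0], [0.0, -0.0, -1.0]]
wrist_force: [0.3, 0.1, -0.3]
gripper_width: 0.006
gripper_force: 0.0
```

Call:
apply_moves --moves '[[[0, 0, 0.0005], 0], [[0, 0, 0.0005], 0], [[0, 0, 0.0005], 0], [[0, 0, 0], 0]]'

```text
time_s: 15.83
tcp_pos: [0.5043, 0.0066, -0.0101]
ee_rot: [[-0.998, 0.056, -0.0], [0.056, 0.998, -0.0], [0.0, -0.0, -1.0]]
wrist_force: [-0.7, -0.6, -0.2]
gripper_width: 0.006
gripper_force: 0.0
```

Call:
apply_moves --moves '[[[0, 0, 0.0005], 0], [[0, 0, 0.0005], 0], [[0, 0, 0.0005], 0], [[0, 0, 0], 0]]'

```text
time_s: 16.17
tcp_pos: [0.5043, 0.0066, -0.0116]
ee_rot: [[-0.998, 0.056, -0.0], [0.056, 0.998, -0.0], [0.0, -0.0, -1.0]]
wrist_force: [0.3, 0.1, -0.5]
gripper_width: 0.006
gripper_force: 0.0
```

Call:
apply_moves --moves '[[[0, 0, 0.0005], 0], [[0, 0, 0.0005], 0], [[0, 0, 0.0005], 0], [[0, 0, 0], 0]]'

```text
time_s: 16.5
tcp_pos: [0.5043, 0.0066, -0.0131]
ee_rot: [[-0.998, 0.056, -0.0], [0.056, 0.998, -0.0], [0.0, -0.0, -1.0]]
wrist_force: [-0.1, 0.7, -0.2]
gripper_width: 0.007
gripper_force: 0.0
```

Call:
apply_moves --moves '[[[0, 0, 0.0005], 0], [[0, 0, 0.0005], 0], [[0, 0, 0.0005], 0], [[0, 0, 0], 0]]'

```text
time_s: 16.83
tcp_pos: [0.5043, 0.0066, -0.0146]
ee_rot: [[-0.998, 0.056, -0.0], [0.056, 0.998, -0.0], [0.0, -0.0, -1.0]]
wrist_force: [0.1, 0.3, -0.1]
gripper_width: 0.004
gripper_force: 0.0
```

Call:
apply_moves --moves '[[[0, 0, 0.0005], 0], [[0, 0, 0.0005], 0], [[0, 0, 0.0005], 0], [[0, 0, 0], 0]]'

```text
time_s: 17.17
tcp_pos: [0.5043, 0.0066, -0.0161]
ee_rot: [[-0.998, 0.056, -0.0], [0.056, 0.998, -0.0], [0.0, -0.0, -1.0]]
wrist_force: [-0.2, -0.4, -0.3]
gripper_width: 0.003
gripper_force: 0.0
```

Call:
apply_moves --moves '[[[0, 0, 0.0005], 0], [[0, 0, 0.0005], 0], [[0, 0, 0.0005], 0], [[0, 0, 0], 0]]'

```text
time_s: 17.5
tcp_pos: [0.5043, 0.0066, -0.0176]
ee_rot: [[-0.998, 0.056, -0.0], [0.056, 0.998, -0.0], [0.0, -0.0, -1.0]]
wrist_force: [0.4, -0.4, 0.4]
gripper_width: 0.006
gripper_force: 0.0
```

Call:
apply_moves --moves '[[[0, 0, 0.0005], 0], [[0, 0, 0.0005], 0], [[0, 0, 0.0005], 0], [[0, 0, 0], 0]]'

```text
time_s: 17.83
tcp_pos: [0.5043, 0.0066, -0.0191]
ee_rot: [[-0.998, 0.056, -0.0], [0.056, 0.998, -0.0], [0.0, -0.0, -1.0]]
wrist_force: [-0.9, -0.0, 0.1]
gripper_width: 0.006
gripper_force: 0.0
```

```bash
python3 - <<'E'
from h import *
p=imaging.capture("wrist");f=cv2.cvtColor(p["frame"],cv2.COLOR_BGR2GRAY);print(p["eye"],r.sense()["wrist_force"])
for X in([.4322,-.1842],[.4573,.1549]): print(proj(p,[[*X,.012]]))
q=proj(p,[[.4322,-.1842,.012],[.4573,.1549,.012]]).astype(np.float32).reshape(-1,1,2)
print(cv2.cornerSubPix(f,q.copy(),(8,8),(-1,-1),(3,50,.01))[:,0])
for y in range(198,224,1): print(y,f[y,300:348:3])
E
```

```text
[0.43790771 0.00926898 0.17694364] [-0.62589475  0.12027597 -0.40585848]
[[  9.07281861 136.84209861]]
[[562.58839883 145.22778298]]
[[  9.227169 136.42401 ]
 [562.6404   145.25177 ]]
198 [108 109 108 111 111 109 110 110 111 110 112 110 111 111 110 111]
199 [107 109 109 109 108 110 109 109 109 110 110 111 111 111 109 110]
200 [109 110 109 108 109 109 110 107 109 109 110 109 109 109 110 110]
201 [109 108 109 107 107 107 109 108 110 110 109 110 110 108 109 109]
202 [109 109 107 109 109 109 108 108 108 108 108 107 108 109 109 109]
203 [111 111 110 110 109 111 109 110 111 111 110 109 110 109 106 107]
204 [113 114 113 114 113 111 112 111 114 111 113 112 110 110  59  63]
205 [111 111 112 111 113  63  64  63 111 113 113 113 112 111  52  51]
206 [ 61  61  63  63  64  52  51  51 110 112 112 113 112 110  53  51]
207 [ 51  50  51  52  52  52  51  51 108 112 111 110 110 110  53  53]
208 [ 52  53  52  52  53  56  54  53 108 109 111 109 111 110  52  52]
209 [ 53  53  52  54  53  54  54  52 111 112 111 113 112 111  53  54]
210 [ 55  53  55  55  52  53  52  52 111 111 112 112 113 108  54  54]
211 [ 55  54  54  52  53  52  52  54 110 112 113 112 111  62  55  53]
212 [ 53  54  52  56  53  54  55  53 112 112 112 113 111  51  54  53]
213 [ 54  55  53  55  52  53  53  53 109 111 111 111 110  53  53  54]
214 [ 53  52  53  54  55  53  55  54  69 111 111 110 111  53  53  53]
215 [ 56  55  55  54  56  53  54  54  60 114 114 114 113  54  54  55]
216 [ 48  50  49  54  53  52  53  51  60 113 112 113 109  48  47  49]
217 [33 36 35 51 54 55 53 55 54 63 63 61 62 34 35 35]
218 [33 35 29 29 28 56 53 54 56 55 39 24 40 35 33 36]
219 [31 35 27 17 18 54 53 52 52 53 28  4 21 35 34 32]
220 [33 33 27 16 17 40 41 46 43 41 28 17 18 35 35 34]
221 [34 35 27 17 15 22 24 30 24 23 13 15 20 36 34 34]
222 [34 35 24 15 13 22 21 31 22 21 14 14 21 34 35 35]
223 [34 36 26 14 14 24 23 28 22 23 20 13 20 36 33 33]
```

Call:
apply_moves --moves '[[[0, 0, 0.0005], 0], [[0, 0, 0.0005], 0], [[0, 0, 0.0005], 0], [[0, 0, 0], 0]]'

```text
time_s: 18.22
tcp_pos: [0.5044, 0.0067, -0.0201]
ee_rot: [[-0.998, 0.056, 0.0], [0.056, 0.998, -0.0], [-0.0, -0.0, -1.0]]
wrist_force: [-1.0, 0.3, 3.6]
gripper_width: 0.004
gripper_force: 2.0
```

Call:
apply_moves --moves '[[[0, 0, 0.0005], 0], [[0, 0, 0.0005], 0], [[0, 0, 0.0005], 0], [[0, 0, 0], 0]]'

```text
time_s: 18.55
tcp_pos: [0.5045, 0.0066, -0.0201]
ee_rot: [[-0.998, 0.055, 0.0], [0.055, 0.998, -0.0], [-0.0, -0.0, -1.0]]
wrist_force: [-4.6, 1.9, 16.2]
gripper_width: 0.002
gripper_force: 7.7
```

Call:
apply_moves --moves '[[[0, 0, 0.0005], 0], [[0, 0, 0.0005], 0], [[0, 0, 0.0005], 0], [[0, 0, 0], 0]]'

```text
time_s: 18.88
tcp_pos: [0.5045, 0.0066, -0.0202]
ee_rot: [[-0.999, 0.054, 0.001], [0.054, 0.999, -0.001], [-0.001, -0.001, -1.0]]
wrist_force: [-8.2, 1.8, 26.7]
gripper_width: 0.009
gripper_force: 13.2
```

Contact at last, at TCP z -0.020. The fingers really end about 34 mm short of the reported TCP, and the arm gives about 8 N per mm of command. That puts the gripper body at pump height while pushing, so I'll turn the tool 45° to keep the body clear of the pump, lift 7 mm and push nearer the free corner.

Call:
apply_moves --moves '[[[0, 0, -0.007], 0], [[0, 0, 0], -6.3], [[0, 0, 0], -6.3], [[0, 0, 0], -6.3], [[0, 0, 0], -6.3]]'

```text
time_s: 19.3
tcp_pos: [0.5044, 0.0067, -0.0165]
ee_rot: [[-0.925, -0.379, 0.0], [-0.379, 0.925, 0.0], [-0.0, 0.0, -1.0]]
wrist_force: [1.3, -0.1, 0.3]
gripper_width: 0.002
gripper_force: 0.0
```

Call:
apply_moves --moves '[[[0, 0, 0], -6.3], [[0, 0, 0], -6.3], [[0, 0, 0], -6.3], [[0, 0, 0], 0]]'

```text
time_s: 19.63
tcp_pos: [0.5044, 0.0066, -0.0166]
ee_rot: [[-0.755, -0.656, 0.0], [-0.656, 0.755, 0.0], [-0.0, 0.0, -1.0]]
wrist_force: [-0.4, 0.2, 0.3]
gripper_width: 0.001
gripper_force: 0.0
```

Call:
apply_moves --moves '[[[-0.0018, -0.004, 0], 0], [[-0.0018, -0.004, 0], 0], [[-0.0018, -0.004, 0], 0], [[-0.0018, -0.004, 0], 0], [[0, 0, 0], 0]]'

```text
time_s: 20.05
tcp_pos: [0.5212, -0.0011, -0.0166]
ee_rot: [[-0.757, -0.654, 0.0], [-0.654, 0.757, 0.0], [-0.0, -0.0, -1.0]]
wrist_force: [-0.1, -0.8, -0.2]
gripper_width: 0.007
gripper_force: 0.0
```

```bash
cat > st.py <<'E'
from h import *
import io,contextlib
with contextlib.redirect_stdout(io.StringIO()):
    from fit import R,t
np.set_printoptions(precision=2,suppress=True)
s=r.sense();T=np.array(s['tcp_pos']);f=np.array(s['wrist_force'])
print(s['time_s'],'tcp jig mm',R.T@(T[:2]-t)*1e3,T[2]*1e3,'F jig',R.T@f[:2],f[2])
p=imaging.capture("top");im=p["frame"]
h=cv2.cvtColor(im,cv2.COLOR_BGR2HSV)[150:280,250:380];m=(h[...,0]>5)&(h[...,0]<30)&(h[...,1]>110)&(h[...,2]>40);m[:26]=0
n,l,st,c=cv2.connectedComponentsWithStats(m.astype(np.uint8));i=1+st[1:,4].argmax();print('pump blob',st[i],c[i]+[250,150])
for rel in(-26,-20,-14,-7,0):
    a,b=np.cos(np.radians(rel)),np.sin(np.radians(rel));print(rel,proj(p,[np.r_[R@[.05+.06*b,.115-.06*a]+t,.05]]).ravel(),end=' ')
E
python3 st.py
```

```text
20.05 tcp jig mm [-53.97  18.63] -16.568916594611967 F jig [-0.09 -0.79] -0.205785987937893
pump blob [ 44  42  22  24 361] [304.96 204.06]
-26 [304.7  203.41] -20 [305.82 201.16] -14 [306.69 198.81] -7 [307.4  195.98] 0 [307.75 193.08]
```

Call:
apply_moves --moves '[[[-0.0002, -0.0032, 0], 0], [[-0.0002, -0.0032, 0], 0], [[-0.0002, -0.0032, 0], 0], [[-0.0002, -0.0032, 0], 0], [[-0.0002, -0.0032, 0], 0]]'

```text
time_s: 20.52
tcp_pos: [0.5315, -0.0125, -0.0165]
ee_rot: [[-0.756, -0.655, -0.0], [-0.655, 0.756, -0.0], [0.0, 0.0, -1.0]]
wrist_force: [-0.6, 0.3, -0.7]
gripper_width: 0.005
gripper_force: 0.5
```

```bash
python3 st.py
```

```text
20.5167 tcp jig mm [-42.79   8.03] -16.535635022604247 F jig [-0.63  0.22] -0.6914349993283964
pump blob [ 46  40  21  24 357] [306.12 201.81]
-26 [304.7  203.41] -20 [305.82 201.16] -14 [306.69 198.81] -7 [307.4  195.98] 0 [307.75 193.08]
```

The plate is turning as planned (about 6° so far, TCP where I expected it). Continuing.

Call:
apply_moves --moves '[[[-0.0003, -0.0032, 0], 0], [[-0.0003, -0.0032, 0], 0], [[-0.0003, -0.0032, 0], 0], [[-0.0003, -0.0032, 0], 0], [[-0.0003, -0.0032, 0], 0]]'

```text
time_s: 20.98
tcp_pos: [0.5434, -0.0235, -0.0164]
ee_rot: [[-0.756, -0.655, 0.0], [-0.655, 0.756, 0.0], [-0.0, -0.0, -1.0]]
wrist_force: [-1.4, 0.9, -0.7]
gripper_width: 0.004
gripper_force: 0.5
```

Call:
apply_moves --moves '[[[-0.001, -0.0031, 0], 0], [[-0.001, -0.0031, 0], 0], [[-0.001, -0.0031, 0], 0], [[-0.001, -0.0031, 0], 0], [[-0.001, -0.0031, 0], 0]]'

```text
time_s: 21.4
tcp_pos: [0.5574, -0.0319, -0.0165]
ee_rot: [[-0.756, -0.655, 0.0], [-0.655, 0.756, 0.0], [-0.0, 0.0, -1.0]]
wrist_force: [-1.5, 1.7, 0.3]
gripper_width: 0.002
gripper_force: 0.5
```

```bash
python3 st.py
```

```text
21.4 tcp jig mm [-15.63  -9.47] -16.460715708081207 F jig [-1.61  1.57] 0.33914447753615706
pump blob [ 47  34  22  22 308] [307.46 194.97]
-26 [304.7  203.41] -20 [305.82 201.16] -14 [306.69 198.81] -7 [307.4  195.98] 0 [307.75 193.08]
```

Call:
apply_moves --moves '[[[-0.0004, -0.0007, 0], 0], [[-0.0004, -0.0007, 0], 0], [[-0.0004, -0.0007, 0], 0], [[-0.0004, -0.0007, 0], 0]]'

```text
time_s: 21.78
tcp_pos: [0.5598, -0.0329, -0.0165]
ee_rot: [[-0.756, -0.655, -0.001], [-0.655, 0.756, -0.0], [0.001, 0.0, -1.0]]
wrist_force: [-1.6, -0.2, -0.3]
gripper_width: 0.007
gripper_force: 0.6
```

Call:
apply_moves --moves '[[[-0.0003, -0.0005, 0], 0], [[-0.0003, -0.0005, 0], 0], [[-0.0003, -0.0005, 0], 0]]'

```text
time_s: 22.03
tcp_pos: [0.5616, -0.0335, -0.0165]
ee_rot: [[-0.756, -0.655, -0.0], [-0.655, 0.756, -0.0], [0.0, 0.0, -1.0]]
wrist_force: [-1.5, -0.1, -0.4]
gripper_width: 0.006
gripper_force: 0.6
```

```bash
python3 st.py
```

```text
22.0333 tcp jig mm [-11.3  -10.72] -16.482738299065208 F jig [-1.52 -0.18] -0.43505916159195723
pump blob [ 47  33  22  21 280] [307.1  193.44]
-26 [304.7  203.41] -20 [305.82 201.16] -14 [306.69 198.81] -7 [307.4  195.98] 0 [307.75 193.08]
```

Only drag so far (about 1.5 N). Small steps until the stop is felt.

Call:
apply_moves --moves '[[[-0.0003, -0.0005, 0], 0], [[-0.0003, -0.0005, 0], 0], [[-0.0003, -0.0005, 0], 0]]'

```text
time_s: 22.33
tcp_pos: [0.5634, -0.0339, -0.0165]
ee_rot: [[-0.756, -0.655, -0.0], [-0.655, 0.756, -0.0], [0.0, 0.0, -1.0]]
wrist_force: [-0.4, -0.2, -0.2]
gripper_width: 0.005
gripper_force: 0.6
```

Call:
apply_moves --moves '[[[-0.0003, -0.0005, 0], 0], [[-0.0003, -0.0005, 0], 0]]'

```text
time_s: 22.5
tcp_pos: [0.5646, -0.0343, -0.0165]
ee_rot: [[-0.756, -0.655, -0.0], [-0.655, 0.756, -0.0], [0.0, 0.0, -1.0]]
wrist_force: [-0.7, -0.5, 0.7]
gripper_width: 0.005
gripper_force: 0.6
```

Call:
apply_moves --moves '[[[-0.0003, -0.0005, 0], 0], [[-0.0003, -0.0005, 0], 0]]'

```text
time_s: 22.67
tcp_pos: [0.5657, -0.0346, -0.0165]
ee_rot: [[-0.756, -0.655, 0.0], [-0.655, 0.756, 0.0], [-0.0, 0.0, -1.0]]
wrist_force: [-0.4, -0.6, 0.3]
gripper_width: 0.005
gripper_force: 0.6
```

Call:
apply_moves --moves '[[[-0.0003, -0.0005, 0], 0], [[-0.0003, -0.0005, 0], 0]]'

```text
time_s: 22.83
tcp_pos: [0.5664, -0.035, -0.0165]
ee_rot: [[-0.756, -0.655, -0.001], [-0.655, 0.756, -0.0], [0.001, 0.001, -1.0]]
wrist_force: [-1.4, 0.3, 1.4]
gripper_width: 0.003
gripper_force: 1.2
```

Call:
apply_moves --moves '[[[-0.0003, -0.0005, 0], 0], [[-0.0003, -0.0005, 0], 0]]'

```text
time_s: 23.0
tcp_pos: [0.5667, -0.0353, -0.0167]
ee_rot: [[-0.756, -0.654, -0.002], [-0.654, 0.756, 0.0], [0.002, 0.002, -1.0]]
wrist_force: [-5.5, 2.0, 2.9]
gripper_width: -0.001
gripper_force: 2.5
```

Call:
apply_moves --moves '[[[-0.0003, -0.0005, 0], 0], [[-0.0003, -0.0005, 0], 0]]'

```text
time_s: 23.17
tcp_pos: [0.5667, -0.0356, -0.0169]
ee_rot: [[-0.756, -0.654, -0.005], [-0.654, 0.756, -0.0], [0.003, 0.003, -1.0]]
wrist_force: [-6.9, 3.7, 3.3]
gripper_width: 0.003
gripper_force: 3.4
```

The stop is felt (force up to about 8 N). A little more, then hold.

Call:
apply_moves --moves '[[[-0.0002, -0.0003, 0], 0], [[-0.0002, -0.0003, 0], 0], [[0, 0, 0], 0]]'

```text
time_s: 23.42
tcp_pos: [0.5666, -0.0358, -0.0171]
ee_rot: [[-0.756, -0.654, -0.006], [-0.654, 0.756, -0.0], [0.005, 0.004, -1.0]]
wrist_force: [-6.6, 2.5, 3.0]
gripper_width: 0.003
gripper_force: 3.6
```

Call:
apply_moves --moves '[[[0, 0, 0], 0], [[0, 0, 0], 0]]'

```text
time_s: 23.58
tcp_pos: [0.5667, -0.0358, -0.0171]
ee_rot: [[-0.756, -0.654, -0.006], [-0.654, 0.756, -0.0], [0.005, 0.004, -1.0]]
wrist_force: [-6.6, 3.2, 2.8]
gripper_width: 0.006
gripper_force: 3.6
```

Call:
apply_moves --moves '[[[-0.0003, -0.0003, 0], 0], [[-0.0003, -0.0003, 0], 0], [[0, 0, 0], 0]]'

```text
time_s: 23.83
tcp_pos: [0.5667, -0.0359, -0.0172]
ee_rot: [[-0.756, -0.654, -0.008], [-0.654, 0.756, -0.0], [0.006, 0.005, -1.0]]
wrist_force: [-7.9, 2.7, 3.1]
gripper_width: 0.003
gripper_force: 4.2
```

Call:
apply_moves --moves '[[[-0.0003, -0.0003, 0], 0], [[0, 0, 0], 0]]'

```text
time_s: 24.0
tcp_pos: [0.5667, -0.036, -0.0173]
ee_rot: [[-0.756, -0.654, -0.008], [-0.654, 0.757, -0.0], [0.007, 0.005, -1.0]]
wrist_force: [-9.4, 3.4, 3.8]
gripper_width: 0.004
gripper_force: 4.5
```

Call:
apply_moves --moves '[[[-0.0003, -0.0003, 0], 0], [[0, 0, 0], 0], [[0, 0, 0], 0], [[0, 0, 0], 0], [[0, 0, 0], 0]]'

```text
time_s: 24.42
tcp_pos: [0.5667, -0.0361, -0.0173]
ee_rot: [[-0.757, -0.654, -0.009], [-0.654, 0.757, -0.0], [0.007, 0.006, -1.0]]
wrist_force: [-10.3, 3.5, 4.3]
gripper_width: 0.004
gripper_force: 4.8
```

Call:
apply_moves --moves '[[[0, 0, 0], 0], [[0, 0, 0], 0], [[0, 0, 0], 0], [[0, 0, 0], 0], [[0, 0, 0], 0]]'

```text
time_s: 24.83
tcp_pos: [0.5667, -0.0361, -0.0173]
ee_rot: [[-0.757, -0.654, -0.009], [-0.654, 0.757, -0.0], [0.007, 0.006, -1.0]]
wrist_force: [-9.3, 4.5, 4.4]
gripper_width: 0.004
gripper_force: 4.8
```

```bash
python3 st.py
```

```text
24.8333 tcp jig mm [ -6.01 -12.94] -17.288621953300943 F jig [-9.62  3.81] 4.387222360999471
pump blob [ 47  32  22  18 211] [306.61 190.47]
-26 [304.7  203.41] -20 [305.82 201.16] -14 [306.69 198.81] -7 [307.4  195.98] 0 [307.75 193.08]
```

Call:
apply_moves --moves '[[[0, 0, 0], 0], [[0, 0, 0], 0], [[0, 0, 0], 0], [[0, 0, 0], 0]]'

```text
time_s: 25.22
tcp_pos: [0.5667, -0.0361, -0.0173]
ee_rot: [[-0.757, -0.654, -0.009], [-0.654, 0.757, -0.0], [0.007, 0.006, -1.0]]
wrist_force: [-10.2, 3.4, 4.7]
gripper_width: 0.004
gripper_force: 4.8
```

Leaned about 1.8 s at around 11 N. Now I'm backing off, lifting, and moving to where the wrist camera sees the plate, the stop and the knob.

Call:
apply_moves --moves '[[[0.0008, 0.0008, 0], 0], [[0.0008, 0.0008, 0], 0], [[0.003, 0.003, 0], 0], [[0.004, 0.004, 0], 0], [[0.004, 0.004, 0], 0]]'

```text
time_s: 25.63
tcp_pos: [0.5547, -0.0346, -0.016]
ee_rot: [[-0.756, -0.655, 0.003], [-0.655, 0.756, 0.0], [-0.002, -0.002, -1.0]]
wrist_force: [-0.3, 0.6, 0.1]
gripper_width: 0.007
gripper_force: 0.0
```

Call:
apply_moves --moves '[[[0, 0, -0.03], 0], [[0, 0, -0.04], 0], [[0, 0, -0.04], 0], [[-0.02, -0.02, -0.03], 0], [[-0.02, -0.02, -0.03], 0]]'

```text
time_s: 26.05
tcp_pos: [0.6105, -0.0387, 0.1573]
ee_rot: [[-0.755, -0.655, 0.004], [-0.655, 0.755, 0.001], [-0.004, -0.002, -1.0]]
wrist_force: [1.2, 0.7, -1.3]
gripper_width: 0.004
gripper_force: 0.0
```

Call:
apply_moves --moves '[[[-0.02, -0.02, -0.03], 0], [[-0.02, -0.02, -0.03], 0], [[-0.01, -0.01, 0], 0], [[0, 0, 0], 0]]'

```text
time_s: 26.38
tcp_pos: [0.6842, -0.0439, 0.2152]
ee_rot: [[-0.756, -0.654, 0.006], [-0.654, 0.756, 0.001], [-0.005, -0.004, -1.0]]
wrist_force: [-1.0, -0.0, -0.2]
gripper_width: 0.004
gripper_force: 0.0
```

```bash
python3 look.py w5; cat > pl.py <<'E'
from h import *
import io,contextlib,pickle,sys
with contextlib.redirect_stdout(io.StringIO()):
    from fit import R,t
def quads(p,z,thr=190):
    for c in cv2.findContours((cv2.cvtColor(p["frame"],cv2.COLOR_BGR2GRAY)>thr).astype(np.uint8),0,1)[0]:
        if cv2.contourArea(c)>600:
            W=np.float32([R.T@(at_z(p,q[0],z)[:2]-t)*1e3 for q in c.astype(float)]);print('rect jig mm',cv2.minAreaRect(W))
quads(pickle.load(open(sys.argv[1],'rb')),.026)
E
python3 pl.py w5.pkl; python3 st.py
```

```text
26.3833 [ 0.6842 -0.0439  0.2152] [[-0.7563 -0.6542  0.0065]
 [-0.6542  0.7563  0.0005]
 [-0.0052 -0.0038 -1.    ]] [-1.0297 -0.0429 -0.1766] [  9.821   27.0206  12.2111   0.0345 -74.8206 -58.9709]
[ 0.6328 -0.0894  0.4108] [[-0.6538  0.7316  0.1932]
 [ 0.7567  0.6333  0.1627]
 [-0.0033  0.2525 -0.9676]]
jig 0.69 [381.824 119.2  ] [ 0.5733 -0.0279]
jig 0.59 [598.72 226.  ] [0.456  0.3608]
plate 0.59 [409.472 203.12 ] [0.6358 0.0857]
plate 0.54 [336.128 124.6  ] [ 0.6225 -0.0731]
push_corner 0.8 [386.624 121.2  ] [ 0.5738 -0.0241]
pump 0.82 [388.8 174.2] [0.625  0.0278]
stop 0.74 [325.504 176.4  ] [ 0.6876 -0.0361]
pivot 0.61 [413.376 201.68 ] [0.6305 0.0832]
bolt 0.62 [338.688 124.   ] [ 0.6197 -0.0711]
bolt 0.42 [597.696 228.92 ] [0.4677 0.3439]
knob 0.94 [287.68  74.8 ] [ 0.618  -0.1567]
rect jig mm ((55.53520202636719, 37.32713317871094), (145.80706787109375, 95.2886734008789), 89.86628723144531)
rect jig mm ((53.710819244384766, -105.24497985839844), (37.34408950805664, 115.03748321533203), 1.3639532327651978)
26.8333 tcp jig mm [107.52 -12.42] 213.55607390561804 F jig [ 0.13 -0.36] 0.448124398269369
pump blob [ 47  35  21  21 276] [306.4  196.38]
-26 [304.7  203.41] -20 [305.82 201.16] -14 [306.69 198.81] -7 [307.4  195.98] 0 [307.75 193.08]
```

```bash
cat > edge.py <<'E'
from h import *
import io,contextlib,pickle,sys
with contextlib.redirect_stdout(io.StringIO()):
    from fit import R,t
p=pickle.load(open(sys.argv[1],'rb'));g=cv2.cvtColor(p["frame"],cv2.COLOR_BGR2GRAY)
xs=np.arange(-15,115,.5);ys=np.arange(-150,145,5.)
out=[]
for y in ys:
    uv=proj(p,[np.r_[R@[x/1e3,y/1e3]+t,.026] for x in xs]).astype(np.float32)
    v=cv2.remap(g,uv[:,:1],uv[:,1:],1).ravel().astype(float);d=np.gradient(cv2.GaussianBlur(v[:,None],(1,5),1).ravel())
    a=d[:90].argmax();b=130+d[130:].argmin();out.append((y,xs[a],xs[b]));print(int(y),xs[a],round(d[a]),xs[b],round(d[b]),'|',v[::20].astype(int))
E
python3 edge.py w5.pkl
```

```text
-150 -0.5 1 69.5 -39 | [ 93  97  98  97  97 130  50  98 254  98  96  91  95]
-145 14.0 1 69.5 -39 | [ 94  96  97  97  97 123 224 208 254  97  95  91  97]
-140 20.0 1 69.5 -38 | [ 94  96  97  97  97 108 185 202 253  97  95  92  97]
-135 14.0 1 70.0 -36 | [ 94  96  97  97  96 104 219 209 254  96  95  92  96]
-130 15.5 1 70.0 -40 | [ 94  94  97  95  96 110 153 191 142  96  94  92  96]
-125 13.5 1 69.5 -23 | [ 95  96  96  97  95 115 226  59 123  97  94  91  95]
-120 19.5 1 70.0 -40 | [ 93  94  95  98  95 109 231 170 208  96  94  92  96]
-115 14.0 1 70.0 -39 | [ 94  95  96  98  96 103 220 224 255  95  95  93  96]
-110 0.5 1 69.5 -34 | [ 93  94  95  97  97 112 219 223 255  95  95  92  95]
-105 -12.5 1 69.5 -33 | [ 93  95  95  96  96 109 228 224 254  95  94  92  95]
-100 13.5 1 69.5 -36 | [ 92  95  96  97  95 110 225 224 255  96  93  92  95]
-95 -3.0 1 69.5 -42 | [ 93  94  95  96  96 110 225 224 254  96  94  92  95]
-90 0.5 1 70.0 -36 | [ 96  94  95  96  95 114 228 224 254  95  94  93  95]
-85 -12.5 1 69.5 -36 | [ 93  93  96  96  95 103 222 225 254  96  94  92  95]
-80 23.5 1 70.0 -39 | [ 9
[... 2630 characters left out ...]
245 244 243 242 242  79  27]
100 9.5 13 89.5 -37 | [ 43  43  44 116 116 115 160 239 244 242 243  27  27]
105 9.5 13 86.5 -30 | [ 43  43  44 116 116 116  84 114 207 244 218  25  24]
110 9.5 12 82.0 -27 | [ 44  43  43 117 116 116  49  51 113 118  20  27  27]
115 9.5 13 76.5 -12 | [ 41  42  44 115 115 111  45  43 109  96  28  27  27]
120 9.5 15 71.5 -13 | [ 43  43  43 117 117 115  44  43 114  22  26  26  27]
125 9.5 14 66.5 -13 | [ 42  43  43 118 118 117  46  49  99  26  27  27  24]
130 10.0 15 61.5 -13 | [ 40  43  44 117 117 116 108 107  25  27  27  27  24]
135 10.0 14 57.0 -15 | [ 42  42  44 116 115 116 116 111  26  27  27  25  49]
140 10.0 9 56.5 -7 | [41 43 44 82 79 81 75 62 26 25 27 24 49]
```

The plate is seated: its sides run at x ≈ 8–9 and 88.5–89 mm in the jig frame, about 0.7° off, and it bears at the screw end. The knob is at jig (54–56, -129). Turning the hand square to the jig and going behind the knob.

Call:
apply_moves --moves '[[[0, 0, 0], 6.44], [[0, 0, 0], 6.44], [[0, 0, 0], 6.44], [[0, 0, 0], 6.44], [[0, 0, 0], 6.44]]'

```text
time_s: 27.3
tcp_pos: [0.6804, -0.0438, 0.2136]
ee_rot: [[-0.989, -0.146, 0.0], [-0.146, 0.989, 0.0], [-0.0, 0.0, -1.0]]
wrist_force: [-0.8, 0.4, 0.3]
gripper_width: 0.006
gripper_force: 0.0
```

Call:
apply_moves --moves '[[[0, 0, 0], 6.44], [[0, 0, 0], 6.44], [[0.0105, -0.0301, 0.02], 0], [[0.0105, -0.0301, 0.02], 0], [[0.0105, -0.0301, 0.02], 0]]'

```text
time_s: 27.72
tcp_pos: [0.6422, -0.1319, 0.1532]
ee_rot: [[-0.997, 0.071, 0.001], [0.071, 0.997, 0.0], [-0.001, 0.0, -1.0]]
wrist_force: [0.6, -0.1, -0.1]
gripper_width: 0.003
gripper_force: 0.0
```

Call:
apply_moves --moves '[[[0.0105, -0.0301, 0.02], 0], [[0.0105, -0.0301, 0.02], 0], [[0, 0, 0.02], 0], [[0, 0, 0], 0], [[0, 0, 0], 0]]'

```text
time_s: 28.13
tcp_pos: [0.6166, -0.1904, 0.093]
ee_rot: [[-0.997, 0.073, -0.002], [0.073, 0.997, -0.0], [0.002, -0.0, -1.0]]
wrist_force: [0.5, -0.6, 0.1]
gripper_width: 0.006
gripper_force: 0.0
```

```bash
python3 st.py; python3 - <<'E'
from h import *
import io,contextlib
with contextlib.redirect_stdout(io.StringIO()):
    from fit import R,t
print(np.array(r.sense()['ee_rot']),np.degrees(np.arctan2(R[1,0],R[0,0])))
p=imaging.capture("top")
for q in models.place_of(p,"knob")[:2]+models.place_of(p,"bolt")[:2]:print(q["confidence"],R.T@(at_z(p,np.array(q["at"])*[640,400],.06)[:2]-t)*1e3)
E
```

```text
28.1333 tcp jig mm [  54.95 -163.27] 92.97310984661335 F jig [ 0.58 -0.55] 0.11859145702068236
pump blob [ 47  38  19  18 156] [304.   198.65]
-26 [304.7  203.41] -20 [305.82 201.16] -14 [306.69 198.81] -7 [307.4  195.98] 0 [307.75 193.08] [[-0.9974  0.0721  0.0011]
 [ 0.0721  0.9974 -0.0007]
 [-0.0012 -0.0006 -1.    ]] -4.164403689465378
```

Call:
apply_moves --moves '[[[0, 0, 0.03], 0], [[0, 0, 0.03], 0], [[0, 0, 0.02], 0], [[0, 0, 0.007], 0], [[0, 0, 0], 0]]'

```text
time_s: 28.75
tcp_pos: [0.6167, -0.1894, 0.0054]
ee_rot: [[-0.997, 0.072, -0.003], [0.072, 0.997, 0.0], [0.003, -0.0, -1.0]]
wrist_force: [-0.5, 0.2, 0.8]
gripper_width: 0.005
gripper_force: 0.0
```

Call:
apply_moves --moves '[[[0, 0.002, 0], 0], [[0, 0.002, 0], 0], [[0, 0.002, 0], 0], [[0, 0.002, 0], 0]]'

```text
time_s: 29.08
tcp_pos: [0.6189, -0.1819, 0.0082]
ee_rot: [[-0.997, 0.073, 0.003], [0.073, 0.997, -0.0], [-0.003, -0.0, -1.0]]
wrist_force: [0.2, -0.2, 0.6]
gripper_width: 0.003
gripper_force: 0.0
```

Call:
apply_moves --moves '[[[0, 0.001, 0], 0], [[0, 0.001, 0], 0], [[0, 0.001, 0], 0], [[0, 0.001, 0], 0]]'

```text
time_s: 29.42
tcp_pos: [0.6181, -0.1781, 0.0067]
ee_rot: [[-0.997, 0.073, 0.0], [0.073, 0.997, -0.0], [-0.0, -0.0, -1.0]]
wrist_force: [0.6, 0.3, 0.6]
gripper_width: 0.004
gripper_force: 0.0
```

Call:
apply_moves --moves '[[[0, 0.001, 0], 0], [[0, 0.001, 0], 0], [[0, 0.001, 0], 0], [[0, 0.001, 0], 0]]'

```text
time_s: 29.75
tcp_pos: [0.6183, -0.1741, 0.0065]
ee_rot: [[-0.997, 0.073, -0.0], [0.073, 0.997, 0.0], [0.0, 0.0, -1.0]]
wrist_force: [-0.1, -0.5, -0.1]
gripper_width: 0.002
gripper_force: 0.0
```

Call:
apply_moves --moves '[[[0, 0.0007, 0], 0], [[0, 0.0007, 0], 0], [[0, 0.0007, 0], 0]]'

```text
time_s: 30.0
tcp_pos: [0.6184, -0.1726, 0.0065]
ee_rot: [[-0.997, 0.073, -0.0], [0.073, 0.997, -0.001], [0.0, -0.001, -1.0]]
wrist_force: [-0.5, -2.9, -1.1]
gripper_width: 0.001
gripper_force: 1.5
```

Call:
apply_moves --moves '[[[0, 0.0007, 0], 0], [[0, 0.0007, 0], 0], [[0, 0.0007, 0], 0]]'

```text
time_s: 30.25
tcp_pos: [0.6186, -0.1703, 0.0065]
ee_rot: [[-0.997, 0.073, -0.0], [0.073, 0.997, -0.0], [0.0, -0.0, -1.0]]
wrist_force: [0.1, -3.1, -0.5]
gripper_width: 0.006
gripper_force: 1.5
```

Call:
apply_moves --moves '[[[0, 0.0007, 0], 0], [[0, 0.0007, 0], 0], [[0, 0.0007, 0], 0]]'

```text
time_s: 30.5
tcp_pos: [0.6188, -0.1679, 0.0065]
ee_rot: [[-0.997, 0.073, -0.0], [0.073, 0.997, -0.0], [0.0, -0.0, -1.0]]
wrist_force: [0.2, -2.4, -0.4]
gripper_width: 0.011
gripper_force: 1.5
```

The bolt is sliding, with about 3 N of friction. Continuing gently until it wedges.

Call:
apply_moves --moves '[[[0, 0.0006, 0], 0], [[0, 0.0006, 0], 0], [[0, 0.0006, 0], 0], [[0, 0.0006, 0], 0]]'

```text
time_s: 30.83
tcp_pos: [0.619, -0.1654, 0.0065]
ee_rot: [[-0.997, 0.073, -0.0], [0.073, 0.997, -0.0], [0.0, -0.0, -1.0]]
wrist_force: [0.1, -2.9, 0.2]
gripper_width: 0.007
gripper_force: 1.5
```

Call:
apply_moves --moves '[[[0, 0.0006, 0], 0], [[0, 0.0006, 0], 0], [[0, 0.0006, 0], 0], [[0, 0.0006, 0], 0]]'

```text
time_s: 31.17
tcp_pos: [0.6192, -0.163, 0.0065]
ee_rot: [[-0.997, 0.073, -0.0], [0.073, 0.997, -0.0], [0.0, -0.0, -1.0]]
wrist_force: [0.2, -3.0, -0.6]
gripper_width: 0.008
gripper_force: 1.5
```

Call:
apply_moves --moves '[[[0, 0.0006, 0], 0], [[0, 0.0006, 0], 0], [[0, 0.0006, 0], 0], [[0, 0.0006, 0], 0]]'

```text
time_s: 31.5
tcp_pos: [0.6193, -0.1606, 0.0065]
ee_rot: [[-0.997, 0.073, 0.0], [0.073, 0.997, 0.0], [-0.0, 0.0, -1.0]]
wrist_force: [0.6, -3.1, -1.7]
gripper_width: 0.004
gripper_force: 1.5
```

Call:
apply_moves --moves '[[[0, 0.0005, 0], 0], [[0, 0.0005, 0], 0], [[0, 0.0005, 0], 0], [[0, 0.0005, 0], 0], [[0, 0.0005, 0], 0]]'

```text
time_s: 31.92
tcp_pos: [0.6195, -0.1582, 0.0065]
ee_rot: [[-0.997, 0.073, 0.0], [0.073, 0.997, 0.0], [-0.0, 0.0, -1.0]]
wrist_force: [-0.0, -2.6, -0.8]
gripper_width: 0.006
gripper_force: 1.5
```

Call:
apply_moves --moves '[[[0, 0.0005, 0], 0], [[0, 0.0005, 0], 0], [[0, 0.0005, 0], 0], [[0, 0.0005, 0], 0], [[0, 0.0005, 0], 0]]'

```text
time_s: 32.33
tcp_pos: [0.6197, -0.1557, 0.0066]
ee_rot: [[-0.997, 0.073, 0.0], [0.073, 0.997, 0.0], [-0.0, 0.0, -1.0]]
wrist_force: [0.6, -3.5, -0.8]
gripper_width: 0.001
gripper_force: 1.5
```

Call:
apply_moves --moves '[[[0, 0.0006, 0], 0], [[0, 0.0006, 0], 0], [[0, 0.0006, 0], 0], [[0, 0.0006, 0], 0], [[0, 0.0006, 0], 0]]'

```text
time_s: 32.75
tcp_pos: [0.6199, -0.1527, 0.0065]
ee_rot: [[-0.997, 0.073, -0.0], [0.073, 0.997, -0.0], [0.0, -0.0, -1.0]]
wrist_force: [0.1, -2.9, 0.3]
gripper_width: 0.003
gripper_force: 1.5
```

Call:
apply_moves --moves '[[[0, 0.0006, 0], 0], [[0, 0.0006, 0], 0], [[0, 0.0006, 0], 0], [[0, 0.0006, 0], 0], [[0, 0.0006, 0], 0]]'

```text
time_s: 33.17
tcp_pos: [0.6201, -0.1497, 0.0065]
ee_rot: [[-0.997, 0.073, -0.0], [0.073, 0.997, 0.0], [0.0, 0.0, -1.0]]
wrist_force: [0.1, -3.1, -0.1]
gripper_width: -0.002
gripper_force: 1.5
```

Call:
apply_moves --moves '[[[0, 0.0006, 0], 0], [[0, 0.0006, 0], 0], [[0, 0.0006, 0], 0], [[0, 0.0006, 0], 0], [[0, 0.0006, 0], 0]]'

```text
time_s: 33.58
tcp_pos: [0.6203, -0.147, 0.0066]
ee_rot: [[-0.997, 0.073, -0.0], [0.073, 0.997, -0.0], [0.0, -0.0, -1.0]]
wrist_force: [0.6, -5.2, -1.4]
gripper_width: 0.001
gripper_force: 2.6
```

Force is starting to rise (5 N), so the wedge is meeting the notch wall. Smaller steps now.

Call:
apply_moves --moves '[[[0, 0.0004, 0], 0], [[0, 0.0004, 0], 0], [[0, 0, 0], 0]]'

```text
time_s: 33.83
tcp_pos: [0.6203, -0.1466, 0.0065]
ee_rot: [[-0.997, 0.073, -0.0], [0.073, 0.997, -0.001], [0.0, -0.001, -1.0]]
wrist_force: [-0.2, -6.1, -1.5]
gripper_width: 0.008
gripper_force: 2.9
```

Call:
apply_moves --moves '[[[0, 0.0004, 0], 0], [[0, 0.0004, 0], 0], [[0, 0, 0], 0]]'

```text
time_s: 34.08
tcp_pos: [0.6204, -0.1462, 0.0066]
ee_rot: [[-0.997, 0.073, -0.0], [0.073, 0.997, -0.001], [0.0, -0.001, -1.0]]
wrist_force: [0.1, -7.2, -1.6]
gripper_width: 0.003
gripper_force: 3.6
```

Call:
apply_moves --moves '[[[0, 0.0004, 0], 0], [[0, 0, 0], 0], [[0, 0, 0], 0]]'

```text
time_s: 34.33
tcp_pos: [0.6204, -0.146, 0.0066]
ee_rot: [[-0.997, 0.073, -0.0], [0.073, 0.997, -0.001], [0.0, -0.001, -1.0]]
wrist_force: [0.1, -7.4, -1.3]
gripper_width: 0.006
gripper_force: 3.9
```

Call:
apply_moves --moves '[[[0, 0.0005, 0], 0], [[0, 0.0005, 0], 0], [[0, 0, 0], 0]]'

```text
time_s: 34.58
tcp_pos: [0.6204, -0.1456, 0.0066]
ee_rot: [[-0.997, 0.073, -0.0], [0.073, 0.997, -0.002], [0.0, -0.002, -1.0]]
wrist_force: [0.6, -11.1, -1.4]
gripper_width: 0.004
gripper_force: 4.8
```

Call:
apply_moves --moves '[[[0, 0.0005, 0], 0], [[0, 0, 0], 0], [[0, 0, 0], 0]]'

```text
time_s: 34.83
tcp_pos: [0.6204, -0.1453, 0.0066]
ee_rot: [[-0.997, 0.073, -0.001], [0.073, 0.997, -0.002], [0.0, -0.002, -1.0]]
wrist_force: [0.3, -11.2, -1.3]
gripper_width: 0.001
gripper_force: 5.2
```

Call:
apply_moves --moves '[[[0, 0.0002, 0], 0], [[0, 0, 0], 0], [[0, 0, 0], 0], [[0, 0, 0], 0], [[0, 0, 0], 0]]'

```text
time_s: 35.25
tcp_pos: [0.6204, -0.1453, 0.0066]
ee_rot: [[-0.997, 0.073, -0.001], [0.073, 0.997, -0.002], [0.0, -0.002, -1.0]]
wrist_force: [0.3, -11.0, -2.2]
gripper_width: 0.007
gripper_force: 5.4
```

Call:
apply_moves --moves '[[[0, -0.001, 0], 0], [[0, -0.002, 0], 0], [[0, -0.008, 0], 0], [[0, -0.015, 0], 0], [[0, 0, 0], 0]]'

```text
time_s: 35.67
tcp_pos: [0.6186, -0.1708, 0.0066]
ee_rot: [[-0.997, 0.074, 0.0], [0.074, 0.997, 0.0], [-0.0, 0.0, -1.0]]
wrist_force: [-0.0, 0.7, 0.1]
gripper_width: 0.006
gripper_force: 0.0
```

Call:
apply_moves --moves '[[[0, 0, -0.04], 0], [[0, 0, -0.04], 0], [[0, 0, -0.04], 0], [[-0.015, 0.03, -0.02], 0], [[-0.015, 0.03, -0.02], 0]]'

```text
time_s: 36.08
tcp_pos: [0.6536, -0.1123, 0.1702]
ee_rot: [[-0.997, 0.076, 0.004], [0.076, 0.997, 0.0], [-0.004, 0.001, -1.0]]
wrist_force: [0.4, 0.8, -0.6]
gripper_width: 0.005
gripper_force: 0.0
```

Call:
apply_moves --moves '[[[-0.015, 0.03, -0.02], 0], [[-0.015, 0.03, -0.02], 0], [[-0.01, 0.03, 0], 0], [[0, 0, 0], 0]]'

```text
time_s: 36.42
tcp_pos: [0.7021, -0.0195, 0.2075]
ee_rot: [[-0.998, 0.068, 0.004], [0.068, 0.998, 0.002], [-0.004, 0.002, -1.0]]
wrist_force: [0.3, -0.7, -0.8]
gripper_width: 0.005
gripper_force: 0.0
```

```bash
python3 look.py w6|tail -9; python3 edge.py w6.pkl | awk '$1%15==0||$1==-50||$1==-40'; python3 st.py|head -1
```

```text
plate 0.98 [394.304 111.08 ] [0.6259 0.084 ]
push_corner 0.9 [313.216  77.32 ] [ 0.5767 -0.0224]
push_corner 0.89 [440.128 255.12 ] [0.8425 0.1525]
pump 0.98 [466.816 229.6  ] [0.8008 0.188 ]
pump 0.72 [352.  114.2] [0.6265 0.0252]
stop 0.97 [309.824 165.4  ] [ 0.6921 -0.0361]
pivot 0.72 [395.2 114.2] [0.6302 0.0821]
bolt 0.95 [298.88 114.8 ] [ 0.6222 -0.0452]
knob 0.65 [222.4 114. ] [ 0.6159 -0.1336]
-150 -1.5 1 69.5 -32 | [ 83  86  86  88  86  95  55  88 246  89  86  84  89]
-135 13.5 1 69.5 -28 | [ 83  85  88  87  86  96  65  87 248  88  87  84  87]
-120 14.0 1 69.5 -33 | [ 82  85  86  87  86 102 173 158 249  88  86  82  87]
-105 24.0 1 70.0 -30 | [ 84  85  85  87  87 100  94  89 194  87  86  85  87]
-90 13.0 1 70.0 -36 | [ 85  85  85  87  87 103 193 198 249  87  86  84  87]
-75 0.5 1 69.5 -31 | [ 85  83  86  87  87 107 199 201 250  87  86  86  88]
-60 0.5 1 72.0 -37 | [ 85  83  86  88  87 243 250 250 250  41  85  84  87]
-50 0.5 1 59.0 -28 | [ 85  84  87  88  87  88 234 189  62  85  87  86  87]
-45 1.0 1 57.0 -28 | [ 86  83  87  88  88  88 224 216  87  86  87  85  87]
-40 27.5 1 
[... 365 characters left out ...]

30 8.5 33 89.0 -36 | [ 87  86  86 250 250 176 162 158 178 250 249  84  87]
45 8.5 33 89.0 -37 | [ 86  86  87 250 164 175 192 185  84 132 250  84  87]
60 8.5 32 67.5 -17 | [ 87  86  87 250 116 187  98  93 183 152 128  85  86]
75 9.0 33 89.5 -34 | [ 85  86  86 250 246 145 187 178  65 246 245  84  87]
90 9.5 41 89.5 -33 | [ 60  86  87 249 250 250 249 248 247 247 245  85  85]
105 15.5 17 89.5 -32 | [ 39  40  39 125 249 247 194 190 244 243 242  84  87]
120 9.5 14 89.5 -31 | [ 40  40  41 113 112 113  40  76 163 243 242  84  86]
135 10.0 12 90.0 -11 | [ 39  39  40 112 112 111 111 110 108 108 108  39  42]
36.8667 tcp jig mm [125.34   7.14] 206.57550225640915 F jig [-0.77  0.89] -0.49326674785375935
```

The plate sits unmoved on the stop (8–9 / 88.5–89 mm). The bolt tip is in the notch and the hand is clear. Handing in.

```bash
python3 -c "
from station import r
print(r.finish_job())"
```

```text
the job is handed in; nothing more can be done
None
```

The job is handed in, and the verdict was not shown. The plate was leaned on the stop at about 11 N for over a second. The bolt was then pushed in until it wedged at about 11 N, and the hand was taken clear. In the last picture the plate was still on the stop with the bolt in its notch, though I could not measure the clamping force left after letting go.

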